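Change the specimens in a screw clamp

TASK

Change over the specimen clamp: first drop the finished specimens (round lug, spark marks), all of them, from the open clamp into the wire basket. Then stand all the new specimens (flat rectangular lug) from the rubber mat upright on the clamp's bed in a row between the jaws, lengthwise along the jaws and centred on their width, and turn the T-handle clockwise until the rising resistance shows that the whole row is firmly clamped. Leave the other things on the bench where they are.

Things in the scene. Friction and masses are not known exactly. Their poses are not given: they have to be found in the camera images.
- clamp: fixed screw clamp; grey base 95 (x) x 254 mm (y), origin on the bench under its middle. Jaws close along its y. -y end: fixed jaw, 90 mm wide, 22 mm above the bed. +y end: screw housing 80 x 66 mm, top 65 mm above the bench, with the upright T-handle screw. Between: moving jaw with sprung pad, 84 mm wide, 22 mm above the bed. Flat bed, 25 mm above the bench.
- bed (a point): point on the clamp's bed (25 mm above the bench) at the foot of the fixed jaw's face, in the middle of its width. Axes as the clamp's: +y runs from the fixed face towards the moving pad, x along the jaws, z up. The pad's face stands at y = 122 mm - 10 mm x (T-handle angle in rad) + pad compression.
- t_bar (a point): centre of the steel T-bar on the clamp's upright screw: bar 90 long x 12 wide x 14 mm high, its centre 112 mm above the bench, 190 mm from the fixed face. x = along the bar, z = up (the screw's axis). 40 mm are free under the bar but for its 18 mm thick stem.
- t_handle (a joint): angle of the T-handle, rad, growing clockwise seen from above, which closes the jaw 10 mm per rad; -0.2 to 9.5. Starts at 0 to 0.5, clamp open. Turns stiffly (about 0.22 N m), stays where it is left; about 0.06 N m more for each mm of pad compression.
- pad (a joint): how far the moving jaw's sprung pad is pushed back, m: 0 when free, 7.5 mm at its stop, 6 N per mm. Specimens merely sliding along the bed push it back less than 2 mm; more than 2.5 mm is clamped. From beyond about 3.5 mm the screw may creep back to that when the handle is let go.
- basket: wire collection basket, fixed, 180 (its x) x 200 (its y) mm, 75 mm deep, floor 6 mm thick, open at the top; its origin is on the bench under its middle. It stands to one side of the clamp, left or right.
- tray: thin dark rubber mat lying flat on the bench, 260 (its x) x 130 (its y) mm, 1 mm thick at most, on the other side of the clamp; origin on the bench under its middle. The new specimens start on it, upright.
- new1_c (a point): New specimen: aluminium body 80 (x) x 34 (y) x 24 mm high, 0.16 to 0.24 kg, with a flat rectangular grey plastic lug 44 mm (along x) x 10 mm (along y) x 38 mm high centrally on top (62 mm high in all). Point: its centre, half-way up (31 mm above its underside). z = up. Clean metal. It may be absent (None).
- new2_c (a point): New specimen: aluminium body 80 (x) x 34 (y) x 24 mm high, 0.16 to 0.24 kg, with a flat rectangular grey plastic lug 44 mm (along x) x 10 mm (along y) x 38 mm high centrally on top (62 mm high in all). Point: its centre, half-way up (31 mm above its underside). z = up. Clean metal. It may be absent (None).
- new3_c (a point): New specimen: aluminium body 80 (x) x 34 (y) x 24 mm high, 0.16 to 0.24 kg, with a flat rectangular grey plastic lug 44 mm (along x) x 10 mm (along y) x 38 mm high centrally on top (62 mm high in all). Point: its centre, half-way up (31 mm above its underside). z = up. Clean metal. It may be absent (None).
- old1_c (a point): Finished specimen: aluminium body 80 (x) x 34 (y) x 24 mm high, 0.16 to 0.24 kg, with a round grey plastic lug 28 mm in diameter and 38 mm high centrally on top (62 mm high in all). Point: its centre, half-way up (31 mm above its underside). z = up. It has small dark spark marks on the body, and starts loose and upright between the open jaws. It may be absent (None).
- old2_c (a point): Finished specimen: aluminium body 80 (x) x 34 (y) x 24 mm high, 0.16 to 0.24 kg, with a round grey plastic lug 28 mm in diameter and 38 mm high centrally on top (62 mm high in all). Point: its centre, half-way up (31 mm above its underside). z = up. It has small dark spark marks on the body, and starts loose and upright between the open jaws. It may be absent (None).
- old3_c (a point): Finished specimen: aluminium body 80 (x) x 34 (y) x 24 mm high, 0.16 to 0.24 kg, with a round grey plastic lug 28 mm in diameter and 38 mm high centrally on top (62 mm high in all). Point: its centre, half-way up (31 mm above its underside). z = up. It has small dark spark marks on the body, and starts loose and upright between the open jaws. It may be absent (None).
- wash_bottle: Bystander, to be left alone: white plastic bottle, 60 mm in diameter, 150 mm high; origin on its underside.
- dish: Bystander, to be left alone: shallow glass dish, 90 mm wide, 18 mm high; origin on its underside.
- standard: Bystander, to be left alone: steel reference disc, 60 mm in diameter, 28 mm high; origin on its underside.
- mouse: Bystander, to be left alone: black computer mouse, 100 x 58 mm, 30 mm high; origin on its underside.
- brush: Bystander, to be left alone: brush, 170 mm long (origin near its middle); origin on its underside.
- spanner: Bystander, to be left alone: spanner, 160 mm long (origin near its middle); origin on its underside.
Things that resemble listed ones, but are neither listed nor needed, are in the scene too. What is shaped like the part that bears new3_c but pink or yellow is not meant.

How it is judged:
By the outcome, as a careful person would: the job done as asked, in the order asked, and still so for the second after the job is handed in, with the robot touching nothing.
Of new1, new2, new3 only 2 to 3 are there at a start; the rules pass over those that are not, and their reading is None.
Of old1, old2, old3 only 2 to 3 are there at a start; the rules pass over those that are not, and their reading is None.
At some moment in a run one of new1, new2, new3 may be knocked a few centimetres aside while the robot is not near it.
It also fails if it takes over 210 s, if anything falls off the work surface, if the arm or the gripper's body presses on something with over 40 N, if the wrist force passes 120 N, or if a joint passes its speed limit or range.

ROBOT

A 7-joint arm with a two-finger parallel gripper is mounted at the origin on the work surface. World frame = base frame: x ahead of the robot, y to its left, z up, the work surface at z = 0. Lengths are in m, angles in rad, forces in N, time in s.
With the tool pointing down it reaches from about 0.425 to 0.95 m from the base axis. Payload 4.7 kg.
Tool frame: the origin (TCP) lies on the centre line of the jaws, within the pads' length; the fingertips stand 8 mm ahead of it and the grasp point (between the pads) lies 11 mm behind it; z points along the fingers, y is the direction in which the jaws open and shut (so a half turn about z gives the same grasp; the last joint's range is limited). The gripper opens to 85 mm and grips with 20 to 120 N. Pads are 22 mm wide; open, the fingers measure 114 mm over their backs; the gripper's body (76 mm by 85 mm) begins 54 mm behind the grasp point. The pads swing forward as they close: fully open they stand 13 mm farther back than shut.
Start: joints at [1.116, 0.469, -0.049, 1.532, 0.024, 1.141, -0.082], TCP at [0.279, -0.615, 0.203] pointing down, gripper open.
Joint ranges: [-2.59, 2.59], [-0.33, 1.99], [-1.39, 1.29], [0.1, 2.45], [-1.04, 4.18], [0.21, 1.99], [-2.66, 2.66]. Speed limits (rad/s): [2.57, 2.57, 3.14, 3.14, 3.14, 3.14, 3.14].

INTERFACE

Orientations are given as a 3x3 rotation matrix whose columns are the frame's x, y, z axes.
In Python, from rig import env gives the robot as it stands. The module is installed in compiled form; this text tells all that it offers.
- The arm moves only by the tool servo_tool, never from a script. Its argument "series" is a list of rows, each a list of 3 entries, a list of its own where there are three numbers: the shift along the tool's x, y, z in mm, then the turn about the tool's z in rad, then the closure, from 0 (fully open) to 1 (shut). In form: [[[x, y, z], twist, claw], ...]. A call has 1 to 20 rows; each row is the pose to reach, as a shift and turn from the pose commanded when the call began, along the tool's axes at that moment; what a row does not reach only later rows make up. A row lasts 1/8 s, in which the tool goes at most 62.5 mm and 10.7 degrees, less where a joint would pass 70% of its speed; a pose out of reach is approached as far as the arm can. A call with a gripper value outside its range is refused whole. The fingers move at their own pace and stop on an object; "force" is the grip in N (left out, the last holds). Time passes only in rows, so rows that repeat a pose let the fingers close. It gives the time, the measured TCP pose, the force and the opening at its end, in the units of the state.
- env.state(): the state, without advancing time (a new reading comes with each control period).
- env.grab_frame(name): name is "scene" or "top"; returns a dict with "image" (384x512x3 uint8, blue, green, red), "depth" (384x512 float32, m along the optical axis (not along the pixel's ray), 0 where there is no reading), "camera_matrix" (3x3 intrinsics, pixels), "rvec" (rotation vector, rad) and "tvec" (3), from world to camera coordinates, as OpenCV has them. Camera axes: x right, y down, z forward; pixel columns grow to the right and rows downward; lengths in m; the calibration is good to about 2 mm. A picture is of the moment at which its call begins.
- env.hand_in(): hands the job in, once; it reports no verdict.
The state is a dict: "time_s": time; "joint_pos": joint angles; "joint_velocities": joint speeds; "tau": joint torques, N m; "eef_pos": TCP position; "tcp_rot": TCP orientation; "force": force on the tool from outside, world axes, zero at the start; "torque": the same for the moment, N m; "opening": finger opening in m.
Only numpy, scipy, OpenCV 4.12 (cv2) and the standard library are available. Lean on these libraries where they do the work, as an engineer would, in place of code of your own. Each camera call takes 0.05 s, during which the arm holds its last target.

## Working session

There is one attempt and no reset: what is moved stays moved. The work goes in short steps, Python scripts to look and compute and a tool call to move; the robot and the scene stay as the last step left them, time stands still between calls to the robot, and variables do not carry over. Pictures are saved under pics/ and viewed, and the job is handed in when it is done.

Besides the shell and the picture viewer there is one more tool, called after "Emit:" as name([rows], argument=value, ...), one row to a line, values as JSON. servo_tool: Moves the arm, as the interface text tells. Its arguments: {"type":"object","properties":{"series":{"type":"array"},"force":{"type":"number"}},"required":["series"]}

```bash
mkdir -p pics; ls; cat > h.py <<'E'
import numpy as np, cv2
from rig import env
def snap(name,tag):
    f=env.grab_frame(name); cv2.imwrite(f'pics/{tag}.png',f['image']); np.savez(f'pics/{tag}.npz',**f); return f
def world(f):
    d=f['depth'];K=f['camera_matrix'];R=cv2.Rodrigues(np.array(f['rvec'],float))[0];t=np.array(f['tvec']).ravel()
    v,u=np.mgrid[:d.shape[0],:d.shape[1]]
    p=np.stack([(u-K[0,2])/K[0,0]*d,(v-K[1,2])/K[1,1]*d,d],-1)
    w=(p-t)@R; w[d==0]=np.nan; return w
def load(tag): return dict(np.load(f'pics/{tag}.npz'))
def ray(f,u,v,z):
    K=f['camera_matrix'];R=cv2.Rodrigues(np.array(f['rvec'],float))[0];t=np.array(f['tvec']).ravel()
    d=R.T@np.linalg.inv(K)@np.array([u,v,1.]);c=-R.T@t
    return c+d*(z-c[2])/d[2]
def proj(f,p):
    return cv2.projectPoints(np.array(p,float).reshape(-1,3),np.array(f['rvec'],float),np.array(f['tvec'],float),f['camera_matrix'],None)[0].reshape(-1,2)
E
python3 - <<'E'
from h import *
for n in ('scene','top'):
    f=snap(n,n+'0')
    R=cv2.Rodrigues(np.array(f['rvec'],float))[0];print(n,f['camera_matrix'].round(1).tolist(),(-R.T@np.array(f['tvec']).ravel()).round(3),R.round(2).tolist())
s=env.state()
for k,v in s.items(): print(k,np.round(v,3).tolist())
E
```

```text
pics
scene [[383.3, 0.0, 259.7], [0.0, 383.3, 196.4], [0.0, 0.0, 1.0]] [ 1.443 -0.391  1.023] [[0.44, 0.9, -0.02], [0.62, -0.32, -0.72], [-0.65, 0.31, -0.69]]
top [[379.4, 0.0, 259.7], [0.0, 379.4, 189.8], [0.0, 0.0, 1.0]] [0.49  0.018 1.258] [[0.02, -1.0, -0.02], [-1.0, -0.01, -0.09], [0.09, 0.02, -1.0]]
time_s 0.1
joint_pos [1.116, 0.469, -0.049, 1.534, 0.024, 1.141, -0.082]
joint_velocities [-0.001, -0.001, 0.001, -0.003, -0.001, 0.001, -0.001]
tau [0.001, -51.151, -0.047, -23.839, 0.011, 0.004, 0.0]
eef_pos [0.279, -0.614, 0.202]
tcp_rot [[0.911, 0.413, -0.001], [0.413, -0.911, 0.002], [-0.0, -0.002, -1.0]]
force [-0.224, 0.406, 0.709]
torque [-0.029, -0.02, 0.024]
opening 0.086
```

View pics/scene0.png

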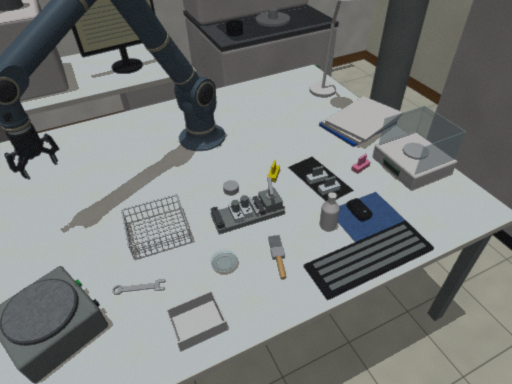

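View pics/top0.png

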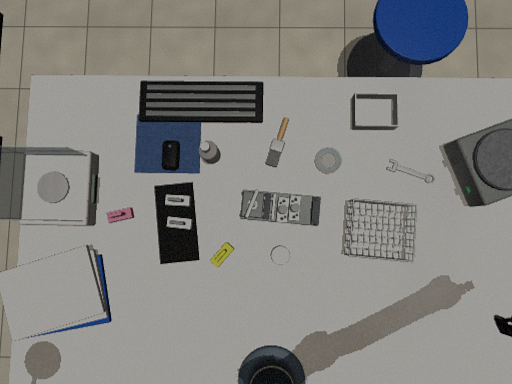

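The top view shows the clamp around (280,207), the basket (380,230), the mat (177,222) with two specimens, and pink (120,215) and yellow (222,254) decoys. Next I'll enlarge these areas.

```bash
python3 - <<'E'
from h import *
a=load('top0')['image'];b=load('scene0')['image']
c1=cv2.resize(a[180:240,230:330],None,fx=8,fy=8,interpolation=cv2.INTER_CUBIC)[:480,:800]
c2=cv2.resize(b[165:245,200:300],None,fx=7,fy=7,interpolation=cv2.INTER_CUBIC)
c3=cv2.resize(a[175:275,145:245],None,fx=5.5,fy=5.5,interpolation=cv2.INTER_CUBIC)
cv2.imwrite('pics/c1.png',c1);cv2.imwrite('pics/c2.png',c2);cv2.imwrite('pics/c3.png',c3)
E
```

```text
(no output)
```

View pics/c1.png

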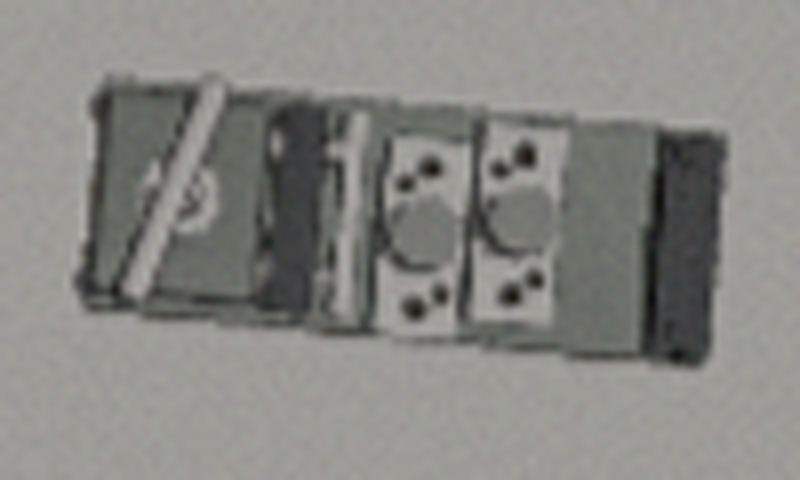

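View pics/c2.png

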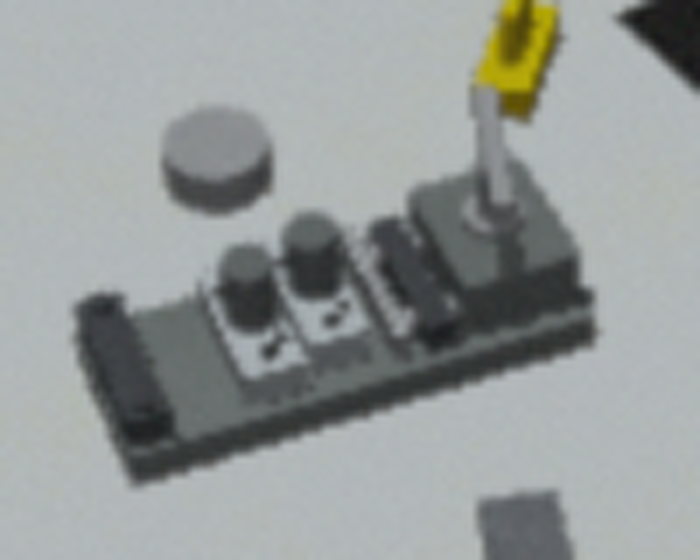

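View pics/c3.png

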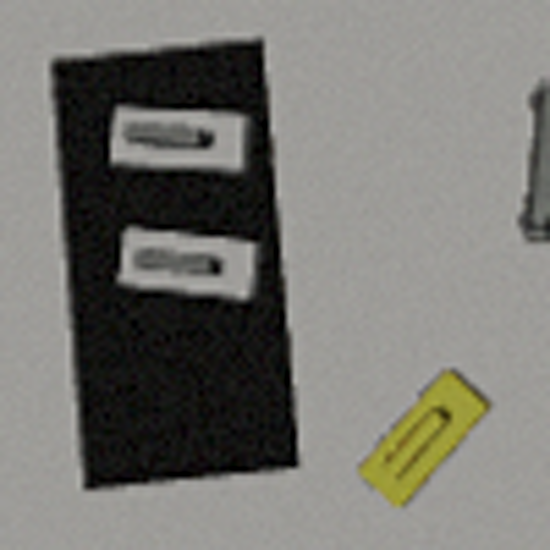

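```bash
python3 - <<'E'
from h import *
f=load('top0');w=world(f)
def reg(name,box,zlo,zhi,src=f,W=w):
    m=(W[...,0]>box[0])&(W[...,0]<box[1])&(W[...,1]>box[2])&(W[...,1]<box[3])&(W[...,2]>zlo)&(W[...,2]<zhi)
    n,l,st,c=cv2.connectedComponentsWithStats(m.astype('uint8'))
    for i in range(1,n):
        if st[i,4]<12: continue
        P=W[l==i]; r=cv2.minAreaRect((P[:,:2]*1000).astype(np.float32))
        print(name,st[i,4],'ctr',np.round(r[0],1),'size',np.round(r[1],1),'ang',round(r[2],1),'zmed',P[:,2].mean().round(4),'pix',c[i].round(0))
c=ray(f,280,207,.025);print('clamp',c.round(3))
B=(c[0]-.12,c[0]+.12,c[1]-.2,c[1]+.2)
# table check
print('table z',np.nanmedian(w[290:300,180:220,2]), 'basket region ',ray(f,380,230,0).round(3))
reg('clampbase',(.4,.56,-.18,.18),.012,.035)
reg('jaw',(.4,.56,-.18,.18),.039,.057)
reg('housing',(.4,.56,-.18,.18),.058,.075)
reg('lugs/bar',(.4,.56,-.18,.18),.079,.13)
t=ray(f,177,222,0);print('tray',t)
reg('newbody',(t[0]-.15,t[0]+.15,t[1]-.1,t[1]+.1),.015,.033)
reg('newlug',(t[0]-.15,t[0]+.15,t[1]-.1,t[1]+.1),.045,.08)
b=ray(f,380,230,0.075)
reg('basket',(b[0]-.15,b[0]+.15,b[1]-.15,b[1]+.15),.06,.09)
E
```

```text
clamp [ 0.549 -0.021  0.025]
table z -0.0005596177849400316 basket region  [ 0.48 -0.35  0.  ]
clampbase 18 ctr [546.8  11.3] size [22.8  6.5] ang 0.0 zmed 0.0243 pix [270. 208.]
clampbase 134 ctr [534.8  50.3] size [120.4  55.9] ang 85.8 zmed 0.0247 pix [262. 216.]
clampbase 282 ctr [527.4 -85.8] size [64.8 84.3] ang 0.6 zmed 0.0248 pix [303. 215.]
clampbase 97 ctr [408.2 154.4] size [34.1 42.7] ang 50.0 zmed 0.0233 pix [226. 248.]
clampbase 116 ctr [412.3 -20.8] size [22.5 54.7] ang 1.1 zmed 0.0274 pix [280. 250.]
jaw 147 ctr [534.6  18.1] size [37.5 48.9] ang 85.0 zmed 0.0459 pix [268. 211.]
jaw 247 ctr [529.1 -44.7] size [72.4 58.3] ang 88.2 zmed 0.0486 pix [287. 214.]
jaw 159 ctr [ 527.7 -131.9] size [23.7 64.6] ang 86.3 zmed 0.0468 pix [315. 214.]
housing 71 ctr [539.   92.4] size [19.7 40.1] ang 83.6 zmed 0.0649 pix [244. 208.]
housing 155 ctr [538.  56.] size [38.6 45.7] ang 84.1 zmed 0.0647 pix [257. 210.]
housing 12 ctr [404.4 157.5] size [ 6.6 13.3] ang 45.7 zmed 0.0619 pix [223. 252.]
lugs/bar 73 ctr [537.   73.8] size [16.7 50. ] ang 73.5 zmed 0.1165 pix [249. 209.]
lugs/bar 66 ctr [546.7 -65.4] size [24.9 25. ] ang 0.1 zmed 0.0864 pix [295. 207.]
lugs/bar 62 ctr [540.  -28.5] size [24.8 25. ] ang 0.6 zmed 0.0864 pix [283. 209.]
tray [0.49514677 0.31931936 0.        ]
newbody 210 ctr [568.5 317.5] size [81.5 33.7] ang 87.6 zmed 0.0235 pix [178. 200.]
newbody 205 ctr [495.  309.2] size [80.6 33.7] ang 84.6 zmed 0.0234 pix [179. 222.]
newlug 46 ctr [568.9 316.4] size [42.6  9.7] ang 89.5 zmed 0.0605 pix [174. 199.]
newlug 48 ctr [494.9 308.7] size [43.4  9.8] ang 84.6 zmed 0.0604 pix [176. 222.]
basket 400 ctr [ 481.7 -337. ] size [201.3 178.9] ang 85.6 zmed 0.0742 pix [383. 230.]
```

```bash
python3 - <<'E'
from h import *
f=load('top0');w=world(f)
def reg(name,box,zlo,zhi,mn=20,W=w):
    m=(W[...,0]>box[0])&(W[...,0]<box[1])&(W[...,1]>box[2])&(W[...,1]<box[3])&(W[...,2]>zlo)&(W[...,2]<zhi)
    n,l,st,c=cv2.connectedComponentsWithStats(m.astype('uint8'),connectivity=8)
    for i in range(1,n):
        if st[i,4]<mn: continue
        P=W[l==i]; r=cv2.minAreaRect((P[:,:2]*1000).astype(np.float32))
        print(name,st[i,4],'ctr',np.round(r[0],1),'size',np.round(r[1],1),'ang',round(r[2],1),'zm',P[:,2].mean().round(4),'pix',c[i].round(0))
B=(.455,.65,-.18,.18)
reg('all',B,.012,.075)
reg('bed',B,.02,.03)
reg('jaw',B,.04,.055)
reg('house',B,.06,.07)
reg('lug/bar',B,.08,.13)
E
```

```text
all 2034 ctr [549.4 -17.8] size [255.   95.3] ang 85.6 zm 0.0426 pix [281. 207.]
bed 21 ctr [600.   87.8] size [12.1 40.4] ang 15.6 zm 0.0255 pix [247. 191.]
bed 613 ctr [549.6 -13.3] size [237.6  94.9] ang 85.6 zm 0.0247 pix [291. 209.]
bed 28 ctr [553.    9.6] size [ 7.5 35.9] ang 85.1 zm 0.0244 pix [271. 206.]
jaw 242 ctr [551.7  16.8] size [37.7 83.4] ang 85.6 zm 0.046 pix [268. 206.]
jaw 405 ctr [543.8 -46.4] size [71.  89.1] ang 84.5 zm 0.0485 pix [288. 209.]
jaw 215 ctr [ 540.  -132.7] size [24.2 89.2] ang 85.4 zm 0.0469 pix [315. 210.]
house 172 ctr [560.2  93.8] size [31.1 81.4] ang 69.2 zm 0.0646 pix [246. 201.]
house 202 ctr [554.6  53.1] size [37.6 81.1] ang 81.5 zm 0.0645 pix [258. 206.]
lug/bar 129 ctr [555.4  68.4] size [16.8 88.4] ang 72.7 zm 0.1168 pix [252. 203.]
lug/bar 66 ctr [546.7 -65.4] size [24.9 25. ] ang 0.1 zm 0.0864 pix [295. 207.]
lug/bar 62 ctr [540.  -28.5] size [24.8 25. ] ang 0.6 zm 0.0864 pix [283. 209.]
```

```bash
cat >> h.py <<'E'
def go(x,y,z,phi=None):
    s=env.state();R=np.array(s['tcp_rot']);p=np.array(s['eef_pos'])
    d=R.T@(np.array([x,y,z])-p)*1000
    ph=np.degrees(np.arctan2(R[1,0],R[0,0])); tw=0 if phi is None else -((phi-ph+180)%360-180)
    print('t',round(s['time_s'],2),'shift mm',d.round(1),'twist rad',round(np.radians(tw),3),'phi now',ph.round(1),'pos',p.round(4),'open',round(s['opening'],4),'J7',round(s['joint_pos'][6],2),'F',np.round(s['force'],1))
E
python3 -c "
from h import *
go(.5467,-.0654,.15,85.6)"
```

```text
t 0.1 shift mm [ 470.9 -389.    53.1] twist rad -1.068 phi now 24.4 pos [ 0.2786 -0.6142  0.2025] open 0.0857 J7 -0.08 F [-0.2  0.4  0.7]
```

Emit:
servo_tool([
  [[20,-16,0],-0.04,0],
  [[60,-50,0],-0.14,0],
  [[105,-86,0],-0.24,0],
  [[150,-123,0],-0.34,0],
  [[195,-160,0],-0.44,0],
  [[240,-197,0],-0.54,0],
  [[285,-235,5],-0.65,0],
  [[330,-272,10],-0.75,0],
  [[375,-310,20],-0.85,0],
  [[415,-343,35],-0.95,0],
  [[450,-372,48],-1.02,0],
  [[471,-389,53],-1.068,0],
  [[471,-389,53],-1.068,0],
  [[471,-389,53],-1.068,0],
], force=50)

```text
time_s: 1.85
eef_pos: [0.5466, -0.0672, 0.1502]
tcp_rot: [[0.079, 0.997, -0.001], [0.997, -0.079, -0.001], [-0.001, -0.001, -1.0]]
force: [0.7, -0.2, 0.4]
opening: 0.0849
```

```bash
python3 -c "
from h import *
go(.5467,-.0654,.062,85.6)"
```

```text
t 1.85 shift mm [ 1.9 -0.  88.2] twist rad -0.002 phi now 85.5 pos [ 0.5466 -0.0672  0.1502] open 0.0849 J7 -0.23 F [ 0.7 -0.2  0.4]
```

Emit:
servo_tool([
  [[2,0,25],0,0],
  [[2,0,55],0,0],
  [[2,0,80],0,0.2],
  [[2,0,88],0,0.4],
  [[2,0,88],0,1],
  [[2,0,88],0,1],
  [[2,0,88],0,1],
  [[2,0,88],0,1],
  [[2,0,88],0,1],
  [[2,0,88],0,1],
], force=50)

```text
time_s: 3.1
eef_pos: [0.5473, -0.0639, 0.0625]
tcp_rot: [[0.077, 0.997, 0.0], [0.997, -0.077, -0.0], [-0.0, 0.0, -1.0]]
force: [-0.6, -0.3, 0.8]
opening: 0.0
```

Emit:
servo_tool([
  [[0,0,-10],0,1],
  [[0,0,-40],0,1],
  [[0,0,-80],0,1],
  [[0,0,-110],0,1],
  [[0,0,-120],0,1],
])

```text
time_s: 3.72
eef_pos: [0.5485, -0.0638, 0.1849]
tcp_rot: [[0.077, 0.997, 0.004], [0.997, -0.077, -0.001], [-0.0, 0.004, -1.0]]
force: [-0.5, -0.3, -0.5]
opening: 0.0001
```

```bash
python3 -c "
from h import *
go(.4783,-.382,.18,85.6)
snap('scene','s1')"
```

```text
t 3.73 shift mm [-322.7  -45.6    4.8] twist rad -0.0 phi now 85.6 pos [ 0.5485 -0.0638  0.1849] open 0.0001 J7 -0.21 F [-0.5 -0.3 -0.5]
```

View pics/s1.png

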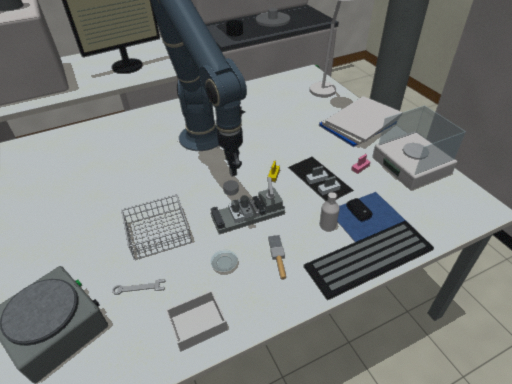

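The gripper closed on nothing. I'll compare the reported TCP with the image.

```bash
python3 - <<'E'
from h import *
f=load('s1');p=env.state()['eef_pos'];print(proj(f,[p]))
g=snap('top','t1');print(proj(g,[p]))
a=cv2.resize(f['image'][90:250,170:310],None,fx=3,fy=3,interpolation=2);b=cv2.resize(g['image'][150:310,215:355],None,fx=3,fy=3,interpolation=2)
cv2.imwrite('pics/c4.png',np.hstack([a[:480],b[:480]])[:, :800])
E
```

```text
[[234.36134873 181.34186401]]
[[297.03022411 204.69360509]]
```

View pics/c4.png

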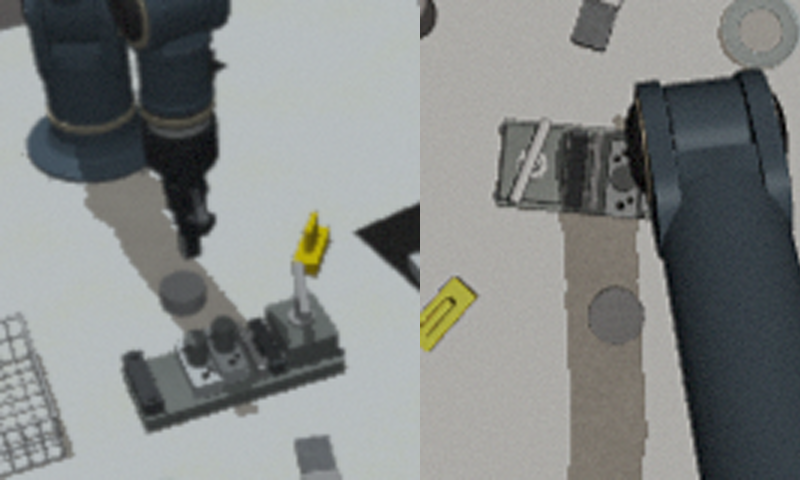

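```bash
python3 - <<'E'
from h import *
f=load('s1');w=world(f);im=f['image']
for v in range(150,186,2):
    print(v,[ (tuple(np.round(w[v,u]*1000).astype(int)) if np.isfinite(w[v,u,0]) else None) for u in (228,231,234,237)])
cv2.imwrite('pics/c5.png',cv2.resize(im[120:200,200:270],None,fx=7,fy=7,interpolation=0))
E
```

```text
150 [(np.int64(555), np.int64(-78), np.int64(323)), (np.int64(587), np.int64(-80), np.int64(345)), (np.int64(585), np.int64(-70), np.int64(340)), (np.int64(585), np.int64(-60), np.int64(336))]
152 [(np.int64(561), np.int64(-81), np.int64(320)), (np.int64(584), np.int64(-79), np.int64(335)), (np.int64(585), np.int64(-71), np.int64(333)), (np.int64(587), np.int64(-62), np.int64(331))]
154 [(np.int64(567), np.int64(-83), np.int64(317)), (np.int64(585), np.int64(-80), np.int64(329)), (np.int64(586), np.int64(-71), np.int64(326)), (np.int64(589), np.int64(-63), np.int64(325))]
156 [(np.int64(566), np.int64(-84), np.int64(309)), (np.int64(580), np.int64(-79), np.int64(318)), (np.int64(588), np.int64(-73), np.int64(320)), (np.int64(591), np.int64(-64), np.int64(319))]
158 [(np.int64(563), np.int64(-83), np.int64(299)), (np.int64(577), np.int64(-79), np.int64(308)), (np.int64(591), np.int64(-74), np.int64(315)), (np.int64(597), np.int64(-67), np.int64(317))]
160 [(np.int64(564), np.int64(-84), np.int64(293)), (np.int64(569), np.int64(-76), np.int64(294)), (np.int64(590), np.int64(-74), np.in
[... 1609 characters left out ...]
t64(-4)), (np.int64(326), np.int64(4), np.int64(0)), (np.int64(330), np.int64(16), np.int64(-1)), (np.int64(340), np.int64(25), np.int64(3))]
180 [(np.int64(328), np.int64(-10), np.int64(-3)), (np.int64(373), np.int64(-13), np.int64(33)), (np.int64(345), np.int64(10), np.int64(2)), (np.int64(350), np.int64(20), np.int64(2))]
182 [(np.int64(375), np.int64(-27), np.int64(30)), (np.int64(382), np.int64(-17), np.int64(32)), (np.int64(384), np.int64(-5), np.int64(28)), (np.int64(359), np.int64(17), np.int64(-1))]
184 [(np.int64(384), np.int64(-31), np.int64(28)), (np.int64(391), np.int64(-21), np.int64(30)), (np.int64(396), np.int64(-10), np.int64(29)), (np.int64(401), np.int64(0), np.int64(29))]
```

View pics/c5.png

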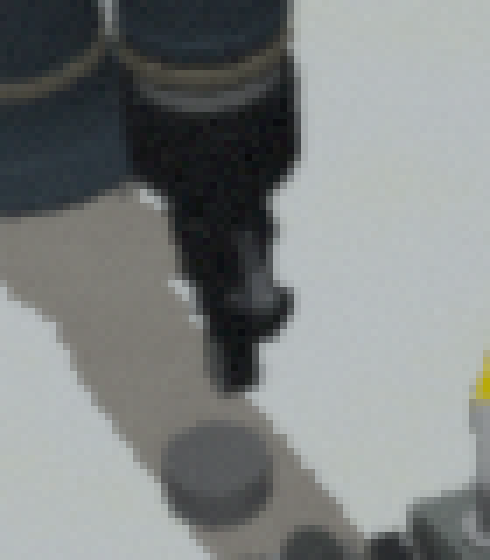

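```bash
python3 - <<'E'
from h import *
f=snap('scene','s2');w=world(f);im=f['image']
s=env.state();print(np.round(s['eef_pos'],4),np.round(s['joint_pos'],3))
m=(np.abs(w[...,0]-.55)<.05)&(np.abs(w[...,1]+.065)<.05)&(w[...,2]>.1)&(w[...,2]<.30)
v,u=np.where(m)
for r in range(v.max()-12,v.max()+1):
    q=u[v==r]
    if len(q): print(r,q.min(),q.max(),np.round(w[r,q].mean(0)*1000))
p=np.array(s['eef_pos']);
for dz in (-.008,.02,.03,.04): print(dz,proj(f,[p+[0.012,0,dz]]))
E
```

```text
[ 0.547  -0.064   0.1821] [ 0.447  0.332 -0.507  1.834  0.187  1.023 -0.212]
164 228 232 [559. -77. 271.]
165 228 232 [560. -78. 267.]
166 229 240 [580. -77. 278.]
167 229 239 [586. -75. 277.]
168 229 238 [578. -74. 268.]
169 229 236 [569. -74. 257.]
170 229 236 [559. -70. 244.]
171 229 236 [556. -70. 237.]
172 229 236 [555. -70. 233.]
173 229 236 [557. -71. 230.]
174 230 236 [558. -70. 227.]
175 230 236 [556. -69. 220.]
176 231 233 [556. -73. 217.]
-0.008 [[235.81278018 185.66231061]]
0.02 [[235.27143001 179.27868759]]
0.03 [[235.07398585 176.95041816]]
0.04 [[234.87432301 174.59598586]]
```

```bash
python3 - <<'E'
from h import *
f=load('scene0');w=world(f);p=np.array([.2786,-.6142,.2025])
m=(np.abs(w[...,0]-p[0])<.1)&(np.abs(w[...,1]-p[1])<.1)&(w[...,2]>.1)&(w[...,2]<.40)
v,u=np.where(m)
for r in range(v.max()-14,v.max()+1):
    q=u[v==r]
    if len(q): print(r,q.min(),q.max(),np.round(w[r,q].mean(0)*1000))
print(proj(f,[p,p+[0,0,-.008],p+[.02,-.045,-.008],p+[-.02,.045,-.008]]))
cv2.imwrite('pics/c6.png',cv2.resize(f['image'][100:190,0:80],None,fx=6,fy=6,interpolation=0))
# scene cam check on lugs/bar
m=(w[...,2]>.08)&(w[...,2]<.13)&(np.abs(w[...,0]-.55)<.06)&(np.abs(w[...,1])<.12)
n,l,st,c=cv2.connectedComponentsWithStats(m.astype('uint8'))
for i in range(1,n):
    if st[i,4]>5:
        P=w[l==i]; print(st[i,4],c[i].round(),np.median(P,0).round(4),P[:,2].max().round(4))
E
```

```text
165 8 25 [ 306. -666.  306.]
166 9 24 [ 308. -667.  304.]
167 9 24 [ 311. -667.  302.]
168 10 24 [ 312. -668.  299.]
169 10 24 [ 311. -669.  295.]
170 12 25 [ 312. -666.  291.]
171 13 25 [ 313. -667.  287.]
172 14 26 [ 311. -664.  281.]
173 21 27 [ 308. -659.  273.]
174 21 27 [ 306. -661.  268.]
175 23 28 [ 308. -658.  264.]
176 22 28 [ 306. -661.  260.]
177 24 29 [ 308. -658.  256.]
178 25 29 [ 307. -659.  251.]
179 28 28 [ 305. -658.  246.]
[[ 47.84199863 180.13096369]
 [ 48.81619251 181.94960352]
 [ 34.48408853 189.86589451]
 [ 62.55349934 174.3618468 ]]
81 [270. 187.] [0.5574 0.0609 0.1194] 0.1245
46 [244. 198.] [ 0.5425 -0.0327  0.0882] 0.0923
49 [235. 203.] [ 0.5493 -0.0704  0.0882] 0.093
```

View pics/c6.png

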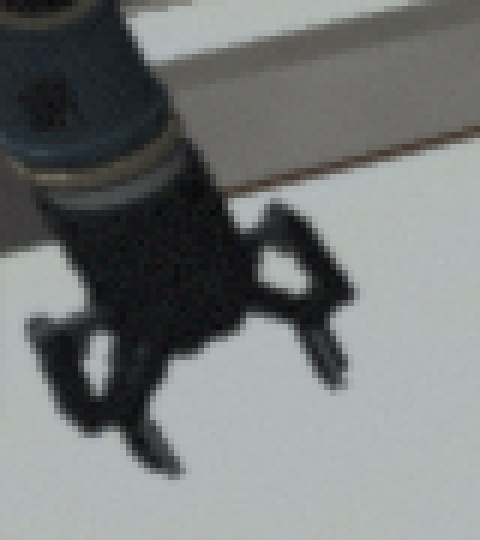

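```bash
python3 - <<'E'
from h import *
f=load('scene0')
for z in (.235,.243,.25): 
    a=ray(f,29,179,z);b=ray(f,56.5,164,z);print(z,a.round(4),b.round(4),((a+b)/2).round(4),np.linalg.norm(a-b).round(4))
E
```

```text
0.235 [ 0.2908 -0.6589  0.235 ] [ 0.2506 -0.573   0.235 ] [ 0.2707 -0.616   0.235 ] 0.0949
0.243 [ 0.3025 -0.6562  0.243 ] [ 0.2627 -0.5711  0.243 ] [ 0.2826 -0.6137  0.243 ] 0.0939
0.25 [ 0.3128 -0.6538  0.25  ] [ 0.2733 -0.5695  0.25  ] [ 0.293  -0.6117  0.25  ] 0.0931
```

The scene camera puts the fingertips about 35 mm higher than the reported TCP implies, both at the start pose and now, while x and y agree. The jaws therefore closed just above the lug. I'll go lower and check again.

```bash
python3 -c "
from h import *
go(.5467,-.0654,.035,85.6)"
```

```text
t 3.88 shift mm [-1.400e+00 -1.000e-01  1.471e+02] twist rad -0.0 phi now 85.6 pos [ 0.547  -0.064   0.1821] open 0.0001 J7 -0.21 F [ 0.6 -0.4 -0.3]
```

Emit:
servo_tool([
  [[-1,0,0],0,0],
  [[-1,0,0],0,0],
  [[-1,0,20],0,0],
  [[-1,0,50],0,0],
  [[-1,0,85],0,0],
  [[-1,0,110],0,0],
  [[-1,0,122],0,0],
  [[-1,0,122],0,0],
])

```text
time_s: 4.88
eef_pos: [0.5468, -0.0648, 0.0597]
tcp_rot: [[0.077, 0.997, -0.002], [0.997, -0.077, 0.0], [0.0, -0.002, -1.0]]
force: [0.3, 0.3, 0.5]
opening: 0.0858
```

```bash
python3 -c "
from h import *
go(.5467,-.0654,.035,85.6)
f=snap('scene','s3');print(proj(f,[env.state()['eef_pos']]))
cv2.imwrite('pics/c7.png',cv2.resize(f['image'][130:240,190:310],None,fx=5,fy=5,interpolation=2))"
```

```text
t 4.88 shift mm [-0.6  0.  24.7] twist rad -0.0 phi now 85.6 pos [ 0.5468 -0.0648  0.0597] open 0.0858 J7 -0.3 F [0.3 0.3 0.5]
[[236.33326363 207.66699961]]
```

View pics/c7.png

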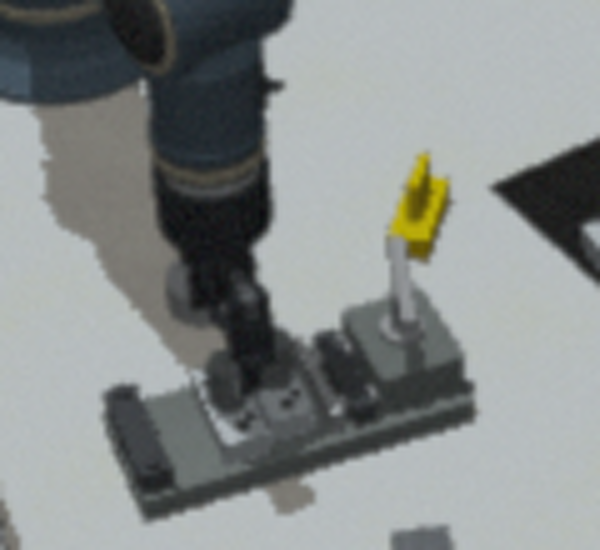

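The open fingers straddle the front lug at crop (230,385), with the tips near lug-top height. I'll go down another 25 mm and close.

Emit:
servo_tool([
  [[-1,0,10],0,0.1],
  [[-1,0,20],0,0.2],
  [[-1,0,25],0,0.3],
  [[-1,0,25],0,1],
  [[-1,0,25],0,1],
  [[-1,0,25],0,1],
  [[-1,0,25],0,1],
  [[-1,0,25],0,1],
  [[-1,0,25],0,1],
])

```text
time_s: 6.05
eef_pos: [0.5475, -0.0658, 0.0357]
tcp_rot: [[0.077, 0.997, 0.001], [0.997, -0.077, -0.0], [0.0, 0.001, -1.0]]
force: [-0.3, 0.6, 2.2]
opening: 0.0265
```

Emit:
servo_tool([
  [[0,0,-8],0,1],
  [[0,0,-30],0,1],
  [[0,0,-65],0,1],
  [[0,0,-95],0,1],
  [[0,0,-110],0,1],
  [[0,0,-110],0,1],
], force=60)

```text
time_s: 6.8
eef_pos: [0.5473, -0.0661, 0.146]
tcp_rot: [[0.077, 0.997, 0.001], [0.997, -0.077, -0.0], [-0.0, 0.001, -1.0]]
force: [-0.2, 0.3, -2.8]
opening: 0.0262
```

```bash
python3 -c "
from h import *
go(.4783,-.382,.16,85.6)
f=snap('scene','s4');w=world(f)
cv2.imwrite('pics/c8.png',cv2.resize(f['image'][110:240,190:310],None,fx=4.5,fy=4.5,interpolation=2))
m=(np.abs(w[...,0]-.547)<.06)&(np.abs(w[...,1]+.066)<.05)&(w[...,2]>.08)&(w[...,2]<.30)
v,u=np.where(m);hsv=f['image'].max(2)
b=m&(hsv>150);P=w[b];print('bright body',len(P),P.min(0).round(3) if len(P) else 0,P.max(0).round(3) if len(P) else 0)
"
```

```text
t 6.8 shift mm [-320.3  -44.4  -14. ] twist rad -0.0 phi now 85.6 pos [ 0.5473 -0.0661  0.146 ] open 0.0262 J7 -0.23 F [-0.2  0.3 -2.8]
bright body 15 [ 0.514 -0.088  0.159] [ 0.585 -0.077  0.164]
```

View pics/c8.png

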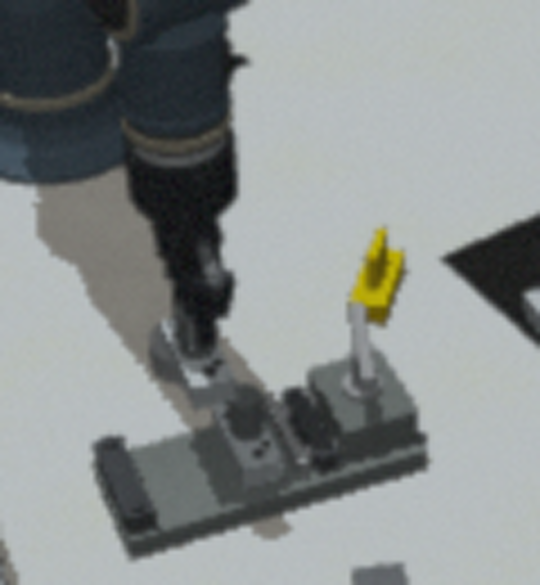

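Emit:
servo_tool([
  [[-15,-2,0],0,1],
  [[-50,-7,0],0,1],
  [[-95,-13,0],0,1],
  [[-140,-19,0],0,1],
  [[-185,-26,0],0,1],
  [[-230,-32,0],0,1],
  [[-270,-37,0],0,1],
  [[-302,-42,0],0,1],
  [[-320,-44,0],0,1],
  [[-320,-44,0],0,1],
  [[-320,-44,20],0,1],
  [[-320,-44,60],0,1],
  [[-320,-44,100],0,1],
  [[-320,-44,118],0,1],
  [[-320,-44,121],0,1],
  [[-320,-44,121],0,1],
])

```text
time_s: 8.85
eef_pos: [0.4799, -0.3817, 0.0256]
tcp_rot: [[0.076, 0.997, 0.002], [0.997, -0.076, -0.001], [-0.001, 0.002, -1.0]]
force: [-0.3, 0.6, -1.2]
opening: 0.0262
```

```bash
python3 -c "
from h import *
go(.4783,-.382,.025,85.6)
f=snap('scene','s5')
cv2.imwrite('pics/c9.png',cv2.resize(f['image'][120:270,80:230],None,fx=4,fy=4,interpolation=2))
"
```

```text
t 8.85 shift mm [-0.5 -1.5  0.6] twist rad 0.0 phi now 85.6 pos [ 0.4799 -0.3817  0.0256] open 0.0262 J7 0.29 F [-0.3  0.6 -1.2]
```

View pics/c9.png

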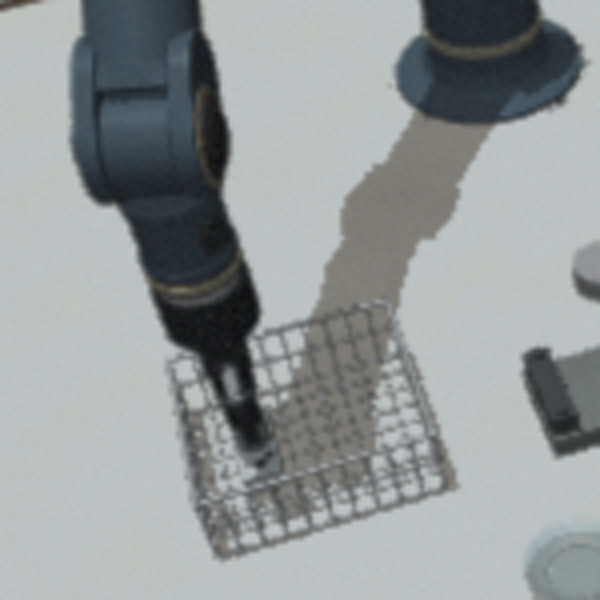

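Emit:
servo_tool([
  [[0,0,0],0,0.4],
  [[0,0,0],0,0.4],
  [[0,0,0],0,0.4],
  [[0,0,-30],0,0.4],
  [[0,0,-80],0,0.2],
  [[5,0,-120],0,0],
  [[40,4,-120],0,0],
  [[85,8,-120],0,0],
  [[135,13,-120],0,0],
  [[185,17,-120],0,0],
  [[235,22,-120],0,0],
  [[285,27,-120],0,0],
  [[325,30,-120],0,0],
  [[350,33,-115],0,0],
  [[357,33,-105],0,0],
  [[357,33,-90],0,0],
  [[357,33,-90],0,0],
])

```text
time_s: 11.02
eef_pos: [0.5374, -0.0301, 0.1126]
tcp_rot: [[0.079, 0.997, -0.004], [0.997, -0.079, -0.001], [-0.001, -0.004, -1.0]]
force: [-0.2, -0.4, -0.6]
opening: 0.0856
```

```bash
python3 -c "
from h import *
go(.540,-.0285,.030,85.6)
f=snap('top','t2');w=world(f)
f=snap('scene','s6')
cv2.imwrite('pics/c10.png',cv2.resize(f['image'][150:260,110:300],None,fx=4,fy=4,interpolation=2))
"
```

```text
t 11.03 shift mm [ 1.8  2.7 82.5] twist rad -0.002 phi now 85.5 pos [ 0.5374 -0.0301  0.1126] open 0.0856 J7 -0.33 F [-0.2 -0.4 -0.6]
```

View pics/c10.png

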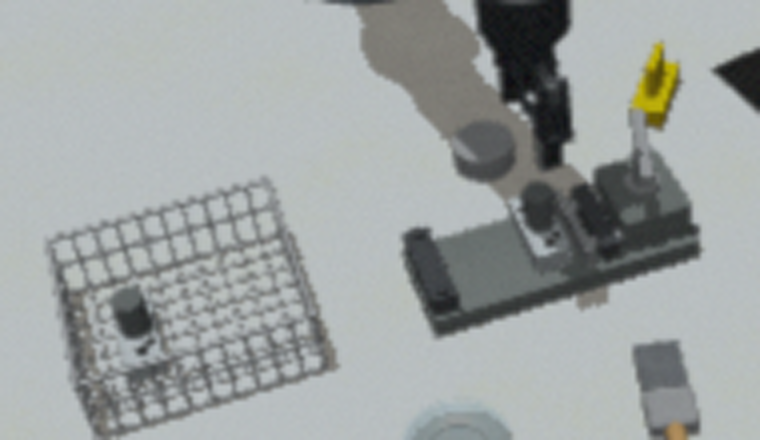

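Old 1 stands upright in the basket at crop (135,330). Next is old 2 at crop (540,215).

Emit:
servo_tool([
  [[2,2,20],0,0],
  [[2,2,50],0,0],
  [[2,2,73],0,0.2],
  [[2,2,81],0,0.3],
  [[2,2,81],0,1],
  [[2,2,81],0,1],
  [[2,2,81],0,1],
  [[2,2,81],0,1],
  [[2,2,81],0,1],
  [[2,2,70],0,1],
  [[2,2,40],0,1],
  [[2,2,0],0,1],
  [[2,2,-25],0,1],
  [[2,2,-30],0,1],
  [[2,2,-30],0,1],
])

```text
time_s: 13.0
eef_pos: [0.5406, -0.0265, 0.1439]
tcp_rot: [[0.077, 0.997, -0.001], [0.997, -0.077, -0.0], [-0.0, -0.001, -1.0]]
force: [-1.1, -0.2, -2.7]
opening: 0.0261
```

```bash
python3 -c "
from h import *
go(.4851,-.292,.14,85.6)
"
```

```text
t 13.0 shift mm [-269.   -34.9    4. ] twist rad -0.0 phi now 85.6 pos [ 0.5406 -0.0265  0.1439] open 0.0261 J7 -0.31 F [-1.1 -0.2 -2.7]
```

Emit:
servo_tool([
  [[-15,-2,0],0,1],
  [[-50,-7,0],0,1],
  [[-95,-12,0],0,1],
  [[-140,-18,0],0,1],
  [[-185,-24,0],0,1],
  [[-225,-29,0],0,1],
  [[-255,-33,0],0,1],
  [[-269,-35,0],0,1],
  [[-269,-35,0],0,1],
  [[-269,-35,20],0,1],
  [[-269,-35,60],0,1],
  [[-269,-35,100],0,1],
  [[-269,-35,119],0,1],
  [[-269,-35,122],0,1],
  [[-269,-35,122],0,1],
  [[-269,-35,122],0,0.4],
  [[-269,-35,122],0,0.4],
  [[-269,-35,122],0,0.4],
  [[-269,-35,90],0,0.4],
  [[-269,-35,40],0,0.3],
])

```text
time_s: 15.5
eef_pos: [0.4844, -0.2913, 0.1042]
tcp_rot: [[0.077, 0.997, -0.003], [0.997, -0.077, 0.002], [0.002, -0.003, -1.0]]
force: [1.1, -0.5, -0.0]
opening: 0.06
```

Emit:
servo_tool([
  [[0,0,-40],0,0],
  [[0,0,-70],0,0],
  [[0,0,-90],0,0],
])

```text
time_s: 15.88
eef_pos: [0.4861, -0.2921, 0.1966]
tcp_rot: [[0.077, 0.997, 0.002], [0.997, -0.077, -0.002], [-0.001, 0.002, -1.0]]
force: [0.1, 0.2, -0.5]
opening: 0.0856
```

```bash
python3 -c "
from h import *
go(.55,.25,.20,85.6)
f=snap('top','t3')
g=snap('scene','s7')
cv2.imwrite('pics/c11.png',np.hstack([cv2.resize(g['image'][150:260,110:300],None,fx=2.6,fy=2.6,interpolation=2)[:286],cv2.resize(f['image'][160:270,140:250],None,fx=2.6,fy=2.6,interpolation=2)]))
"
```

```text
t 15.88 shift mm [545.4  22.   -4.1] twist rad -0.0 phi now 85.6 pos [ 0.4861 -0.2921  0.1966] open 0.0856 J7 0.24 F [ 0.1  0.2 -0.5]
```

View pics/c11.png

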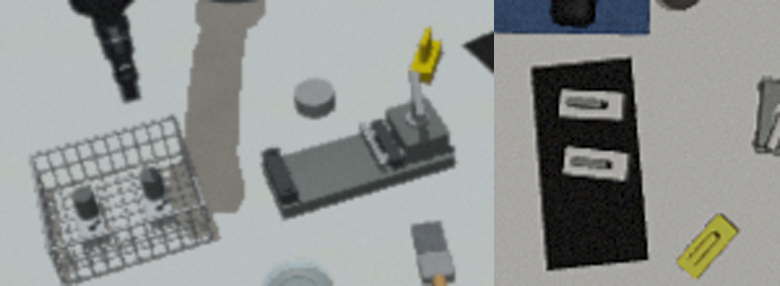

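Both finished specimens stand in the basket, the bed is empty, and the two new ones are still on the mat. I'll measure those again, along with the empty clamp.

```bash
cat >> h.py <<'E'
def reg(W,name,box,zlo,zhi,mn=20):
    m=(W[...,0]>box[0])&(W[...,0]<box[1])&(W[...,1]>box[2])&(W[...,1]<box[3])&(W[...,2]>zlo)&(W[...,2]<zhi)
    n,l,st,c=cv2.connectedComponentsWithStats(m.astype('uint8'),connectivity=8)
    for i in range(1,n):
        if st[i,4]<mn: continue
        P=W[l==i]; r=cv2.minAreaRect((P[:,:2]*1000).astype(np.float32))
        print(name,st[i,4],'ctr',np.round(r[0],1),'size',np.round(r[1],1),'ang',round(r[2],1),'zm',P[:,2].mean().round(4),'pix',c[i].round(0))
E
python3 - <<'E'
from h import *
f=load('t3');w=world(f)
T=(.36,.64,.22,.42)
reg(w,'newbody',T,.014,.033);reg(w,'newlug',T,.045,.08)
B=(.455,.65,-.18,.18)
reg(w,'all',B,.012,.075);reg(w,'bed',B,.02,.03);reg(w,'jaw',B,.04,.055);reg(w,'bar',B,.09,.13)
# brightness masks at body-top plane
g=f['image'].max(2)
m=((g>140)).astype('uint8');
roi=np.zeros_like(m);roi[180:260,158:196]=1
# restrict: components inside mat
n,l,st,c=cv2.connectedComponentsWithStats(m*roi)
for i in range(1,n):
    if 80<st[i,4]<600:
        v,u=np.where(l==i);P=np.array([ray(f,a,b,.0245)[:2]*1000 for a,b in zip(u,v)],np.float32);print('img',st[i],cv2.minAreaRect(P))
E
```

```text
newbody 209 ctr [568.5 317.3] size [80.7 34. ] ang 87.6 zm 0.023 pix [178. 200.]
newbody 207 ctr [495.  308.7] size [80.6 33.8] ang 84.8 zm 0.0236 pix [179. 222.]
newlug 46 ctr [568.9 316.5] size [41.5  9.7] ang 89.7 zm 0.0604 pix [174. 199.]
newlug 48 ctr [495.  309.1] size [43.3  9.6] ang 84.4 zm 0.0607 pix [176. 222.]
all 2163 ctr [549.2 -17.9] size [255.5  95.2] ang 85.6 zm 0.0367 pix [282. 207.]
bed 1153 ctr [549.7 -11.2] size [241.3  95. ] ang 85.6 zm 0.0245 pix [289. 209.]
bed 26 ctr [553.    9.6] size [ 7.4 36. ] ang 85.1 zm 0.0246 pix [271. 206.]
jaw 241 ctr [551.7  16.7] size [37.7 83.4] ang 85.5 zm 0.046 pix [268. 206.]
jaw 214 ctr [ 540.3 -132.9] size [24.7 90. ] ang 85.7 zm 0.0465 pix [315. 210.]
bar 128 ctr [555.5  68.4] size [16.6 88.6] ang 72.7 zm 0.1167 pix [251. 203.]
img [158 180  38  31 175] ((583.390869140625, 318.5854187011719), (98.52645874023438, 124.10902404785156), 0.7670508027076721)
img [165 195  24  11 158] ((568.19921875, 317.177734375), (76.50685119628906, 31.793006896972656), 87.68079376220703)
img [167 217  24  12 161] ((494.77301025390625, 308.42657470703125), (76.8625259399414, 31.109949111938477), 84.64633178710938)
```

Emit:
servo_tool([
  [[15,1,0],0,0],
  [[55,3,0],0,0],
  [[105,6,0],0,0],
  [[155,9,0],0,0],
  [[205,12,0],0,0],
  [[255,15,0],0,0],
  [[305,18,0],0,0],
  [[355,21,0],0,0],
  [[405,24,0],-0.01,0],
  [[455,27,10],-0.02,0],
  [[505,30,25],-0.03,0],
  [[550,33,50],-0.035,0],
  [[590,35,75],-0.035,0],
  [[613,36,95],-0.035,0],
  [[613,36,100],-0.035,0],
  [[613,36,100],-0.035,0],
])

```text
time_s: 17.98
eef_pos: [0.5677, 0.3156, 0.0934]
tcp_rot: [[0.042, 0.999, -0.002], [0.999, -0.042, -0.002], [-0.002, -0.002, -1.0]]
force: [0.5, -0.6, 0.7]
opening: 0.0856
```

```bash
python3 -c "
from h import *
go(.5686,.317,.006,87.6)
f=snap('scene','s8')
cv2.imwrite('pics/c12.png',cv2.resize(f['image'][80:240,250:400],None,fx=3.7,fy=3.7,interpolation=2))
"
```

```text
t 17.98 shift mm [ 1.6  1.  87.4] twist rad -0.0 phi now 87.6 pos [0.5677 0.3156 0.0934] open 0.0856 J7 -0.93 F [ 0.5 -0.6  0.7]
```

View pics/c12.png

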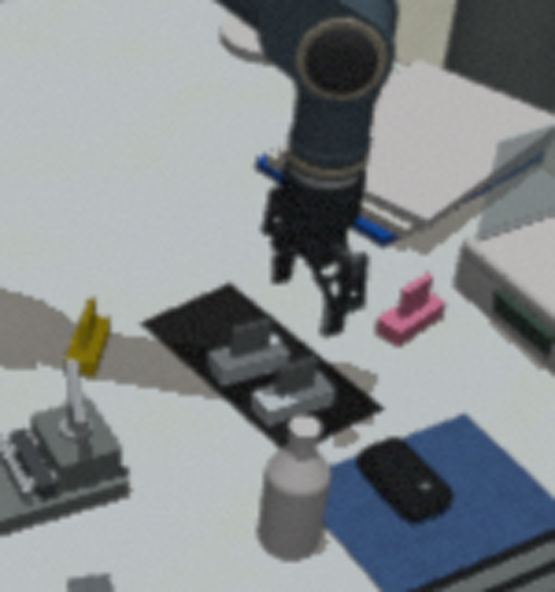

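The two grey-lugged specimens on the mat, crop (250,350) and (295,385), are clean with flat lugs, so they are the new ones. The pink and yellow pieces are not. I'll descend on the nearer one.

Emit:
servo_tool([
  [[1,1,20],0,0],
  [[1,1,50],0,0],
  [[1,1,75],0,0.2],
  [[1,1,84],0,0.4],
  [[1,1,87],0,0.6],
  [[1,1,87],0,1],
  [[1,1,87],0,1],
  [[1,1,87],0,1],
  [[1,1,87],0,1],
  [[1,1,87],0,1],
  [[1,1,87],0,1],
], force=60)

```text
time_s: 19.4
eef_pos: [0.5699, 0.3176, 0.0079]
tcp_rot: [[0.042, 0.999, 0.001], [0.999, -0.042, -0.0], [0.0, 0.001, -1.0]]
force: [0.0, -1.9, 3.3]
opening: 0.0093
```

Emit:
servo_tool([
  [[0,0,-8],0,1],
  [[0,0,-30],0,1],
  [[0,0,-65],0,1],
  [[0,0,-95],0,1],
  [[0,0,-120],0,1],
  [[0,0,-130],0,1],
  [[0,0,-130],0,1],
  [[0,0,-130],0,1],
])

```text
time_s: 20.4
eef_pos: [0.569, 0.3169, 0.1363]
tcp_rot: [[0.042, 0.999, -0.002], [0.999, -0.042, -0.001], [-0.001, -0.002, -1.0]]
force: [-0.1, -0.0, -2.0]
opening: 0.009
```

```bash
python3 -c "
from h import *
c=np.array([np.cos(np.radians(-4.4)),np.sin(np.radians(-4.4))]);y=np.array([-c[1],c[0]])
C=np.array([.5493,-.0178]);bed=C-.1034*y;print('bed',bed)
t=bed+.0185*y;go(t[0],t[1],.14,-4.4)
f=snap('scene','s9')
cv2.imwrite('pics/c13.png',cv2.resize(f['image'][80:240,250:400],None,fx=3.7,fy=3.7,interpolation=2))
w=world(f);reg(w,'held',(.48,.66,.2,.42),.12,.2)
"
```

```text
bed [ 0.54136725 -0.12089525]
t 20.4 shift mm [-420.1   -8.6   -3.2] twist rad 1.606 phi now 87.6 pos [0.569  0.3169 0.1363] open 0.009 J7 -0.91 F [-0.1 -0.  -2. ]
held 296 ctr [570.5 311.2] size [81.5 40.3] ang 87.7 zm 0.1592 pix [332. 160.]
```

View pics/c13.png

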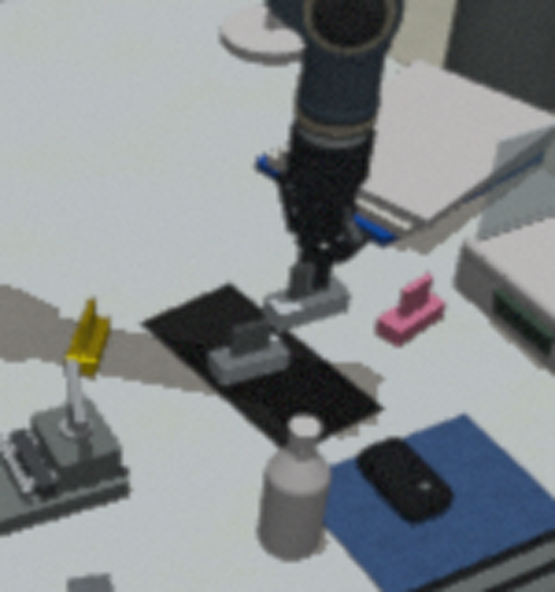

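Emit:
servo_tool([
  [[-8,0,-12],0,1],
  [[-30,-1,-26],-0.08,1],
  [[-65,-1,-30],-0.2,1],
  [[-105,-2,-30],-0.33,1],
  [[-145,-3,-30],-0.46,1],
  [[-185,-4,-30],-0.6,1],
  [[-225,-5,-30],-0.74,1],
  [[-265,-5,-30],-0.88,1],
  [[-305,-6,-30],-1.02,1],
  [[-340,-7,-30],-1.16,1],
  [[-372,-8,-30],-1.3,1],
  [[-398,-8,-30],-1.42,1],
  [[-413,-9,-30],-1.51,1],
  [[-419,-9,-30],-1.536,1],
  [[-419,-9,-30],-1.536,1],
  [[-419,-9,-30],-1.536,1],
  [[-419,-9,-30],-1.536,1],
])

```text
time_s: 22.58
eef_pos: [0.5432, -0.0998, 0.1676]
tcp_rot: [[-0.997, 0.076, 0.0], [0.076, 0.997, -0.0], [-0.0, -0.0, -1.0]]
force: [0.5, -0.6, -2.4]
opening: 0.0088
```

```bash
python3 -c "
from h import *
go(.5429,-.1010,.034,175.6)
f=snap('scene','s10')
cv2.imwrite('pics/c14.png',cv2.resize(f['image'][110:260,180:320],None,fx=4,fy=4,interpolation=2))
w=world(f);m=(w[...,2]>.13)&(w[...,2]<.2)&(np.abs(w[...,0]-.543)<.07)&(np.abs(w[...,1]+.1)<.06)&(f['image'].max(2)>110)
P=w[m];print(len(P),cv2.minAreaRect((P[:,:2]*1000).astype(np.float32)),P[:,2].min(),P[:,2].max())
"
```

```text
t 22.57 shift mm [  0.2  -1.2 133.6] twist rad 0.001 phi now 175.7 pos [ 0.5432 -0.0998  0.1676] open 0.0088 J7 1.19 F [ 0.5 -0.6 -2.4]
58 ((545.387939453125, -103.01370239257812), (33.4923210144043, 80.29666137695312), 87.18722534179688) 0.18150440370736795 0.1884223575906838
```

View pics/c14.png

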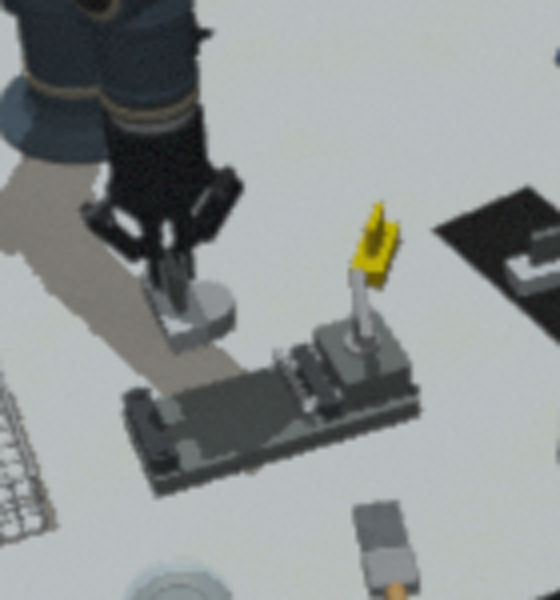

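```bash
python3 -c "
from h import *
w=world(load('s7'))
B=(.455,.65,-.18,.18)
reg(w,'all',B,.012,.075);reg(w,'jaw',B,.0435,.055);reg(w,'bar',B,.113,.13)
T=(.36,.64,.22,.42)
reg(w,'newbody',T,.0215,.033);
"
```

```text
all 1660 ctr [550.9 -23.2] size [257.1 100.5] ang 85.3 zm 0.0378 pix [248. 211.]
jaw 190 ctr [554.2  44.8] size [103.5  86.8] ang 86.5 zm 0.0485 pix [260. 204.]
jaw 133 ctr [ 541.4 -137.3] size [24.5 90.3] ang 85.5 zm 0.0488 pix [217. 216.]
bar 66 ctr [555.4  64.3] size [12.2 92. ] ang 69.4 zm 0.1198 pix [270. 186.]
newbody 96 ctr [496.2 303.4] size [80.4 37.4] ang 83.8 zm 0.0266 pix [317. 176.]
newbody 107 ctr [568.2 311.3] size [37.4 83.4] ang 2.3 zm 0.026 pix [328. 186.]
```

Emit:
servo_tool([
  [[0,-1,20],0,1],
  [[0,-1,55],0,1],
  [[0,-1,90],0,1],
  [[0,-1,112],0,1],
  [[0,-1,122],0,1],
  [[0,-1,128],0,1],
  [[0,-1,132],0,1],
  [[0,-1,133],0,1],
  [[0,-1,133],0,1],
  [[0,-1,133],0,1],
])

```text
time_s: 23.88
eef_pos: [0.5433, -0.1018, 0.0348]
tcp_rot: [[-0.997, 0.077, 0.001], [0.077, 0.997, -0.0], [-0.001, -0.0, -1.0]]
force: [-0.3, 0.1, -2.6]
opening: 0.0088
```

```bash
python3 -c "
from h import *
go(.5429,-.1010,.032,175.6)
f=snap('scene','s11')
cv2.imwrite('pics/c15.png',cv2.resize(f['image'][150:250,190:310],None,fx=5,fy=5,interpolation=2))
"
```

```text
t 23.88 shift mm [0.4 0.8 2.8] twist rad -0.0 phi now 175.6 pos [ 0.5433 -0.1018  0.0348] open 0.0088 J7 1.05 F [-0.3  0.1 -2.6]
```

View pics/c15.png

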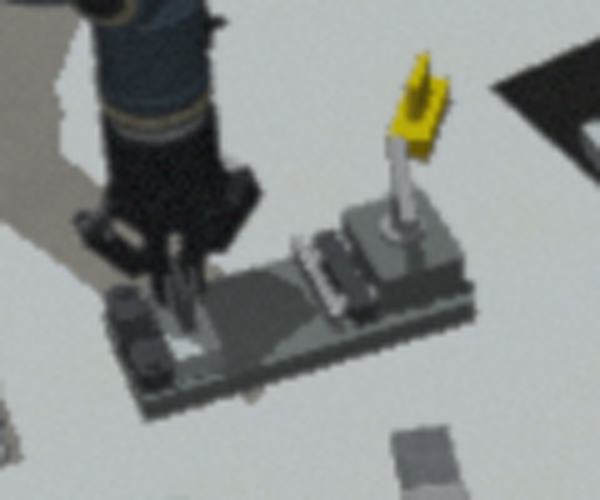

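Emit:
servo_tool([
  [[0,0,2],0,1],
  [[0,0,3],0,1],
  [[0,0,3],0,1],
  [[0,0,3],0,0.7],
  [[0,0,3],0,0.7],
  [[0,0,3],0,0.7],
  [[0,0,-10],0,0.7],
  [[0,0,-45],0,0.7],
  [[0,0,-90],0,0.5],
  [[0,0,-130],0,0.3],
  [[0,0,-150],0,0],
  [[0,0,-150],0,0],
])

```text
time_s: 25.42
eef_pos: [0.5436, -0.1018, 0.1855]
tcp_rot: [[-0.997, 0.077, 0.002], [0.077, 0.997, -0.001], [-0.002, -0.001, -1.0]]
force: [0.4, -0.6, -0.4]
opening: 0.0857
```

```bash
python3 -c "
from h import *
f=snap('top','t4');w=world(f)
T=(.33,.66,.2,.45)
reg(w,'newbody',T,.014,.033);reg(w,'newlug',T,.045,.08)
go(.495,.309,.18,84.6)
f=snap('scene','s12');w=world(f)
B=(.455,.65,-.18,.18)
reg(w,'body',B,.044,.058)
cv2.imwrite('pics/c16.png',cv2.resize(f['image'][150:250,190:310],None,fx=5,fy=5,interpolation=2))
"
```

```text
newbody 208 ctr [495.  309.2] size [80.5 33.8] ang 84.8 zm 0.0232 pix [179. 222.]
newlug 48 ctr [495.  308.9] size [44.3  9.8] ang 84.9 zm 0.0597 pix [176. 222.]
t 25.48 shift mm [ 79.1 406.1   3.9] twist rad 1.588 phi now 175.6 pos [ 0.5426 -0.102   0.1841] open 0.0851 J7 1.21 F [-1.   0.4 -0.5]
body 206 ctr [553.6  44.4] size [101.8  87.3] ang 86.0 zm 0.0494 pix [261. 204.]
body 258 ctr [ 542.8 -118.1] size [61.7 89.3] ang 85.8 zm 0.0495 pix [221. 215.]
```

View pics/c16.png

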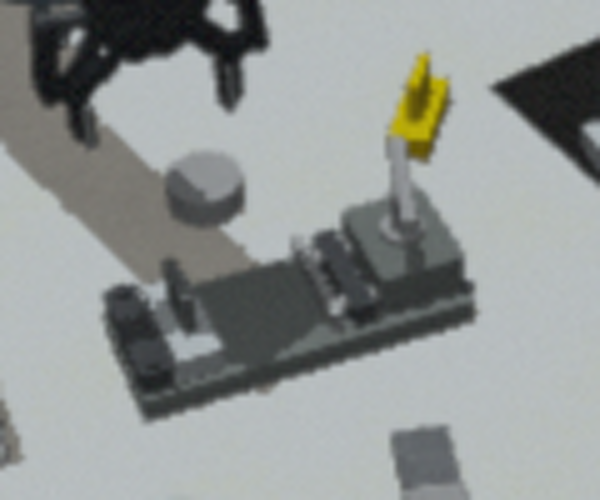

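Emit:
servo_tool([
  [[2,12,0],0.03,0],
  [[9,45,0],0.13,0],
  [[18,90,0],0.3,0],
  [[27,135,0],0.46,0],
  [[36,180,0],0.62,0],
  [[44,225,0],0.79,0],
  [[53,270,0],0.96,0],
  [[62,315,10],1.13,0],
  [[70,355,30],1.3,0],
  [[76,388,60],1.45,0],
  [[79,406,85],1.55,0],
  [[79,406,95],1.588,0],
  [[79,406,95],1.588,0],
  [[79,406,95],1.588,0],
])

```text
time_s: 27.28
eef_pos: [0.4952, 0.3087, 0.0889]
tcp_rot: [[0.094, 0.996, -0.001], [0.996, -0.094, -0.001], [-0.001, -0.001, -1.0]]
force: [0.2, -0.3, 0.7]
opening: 0.0853
```

```bash
python3 -c "
from h import *
go(.495,.309,.008,84.7)
f=snap('scene','s13');w=world(f)
reg(w,'newbody',(.36,.64,.22,.42),.0215,.033)
"
```

```text
t 27.27 shift mm [ 0.4 -0.2 80.9] twist rad -0.001 phi now 84.6 pos [0.4952 0.3087 0.0889] open 0.0853 J7 -1.06 F [ 0.2 -0.3  0.7]
newbody 101 ctr [496.4 303.8] size [79.6 38.3] ang 81.7 zm 0.0263 pix [316. 176.]
```

Emit:
servo_tool([
  [[0,0,20],0,0],
  [[0,0,48],0,0],
  [[0,0,70],0,0.2],
  [[0,0,78],0,0.4],
  [[0,0,81],0,0.6],
  [[0,0,81],0,1],
  [[0,0,81],0,1],
  [[0,0,81],0,1],
  [[0,0,81],0,1],
  [[0,0,81],0,1],
  [[0,0,81],0,1],
  [[0,0,73],0,1],
  [[0,0,50],0,1],
  [[0,0,15],0,1],
  [[0,0,-20],0,1],
  [[0,0,-55],0,1],
  [[0,0,-75],0,1],
  [[0,0,-80],0,1],
  [[0,0,-80],0,1],
])

```text
time_s: 29.7
eef_pos: [0.495, 0.3086, 0.1685]
tcp_rot: [[0.094, 0.996, -0.001], [0.996, -0.094, -0.001], [-0.001, -0.001, -1.0]]
force: [-0.2, 0.0, -2.1]
opening: 0.0088
```

```bash
python3 -c "
from h import *
c=np.array([np.cos(np.radians(-4.4)),np.sin(np.radians(-4.4))]);y=np.array([-c[1],c[0]])
t=np.array([.5429,-.1015])+.040*y;print(t);go(t[0],t[1],.168,175.6)
f=snap('scene','s14')
cv2.imwrite('pics/c17.png',cv2.resize(f['image'][80:240,250:400],None,fx=3.7,fy=3.7,interpolation=2))
"
```

```text
[ 0.54596876 -0.06161789]
t 29.7 shift mm [-363.8   85.5    0.8] twist rad -1.588 phi now 84.6 pos [0.495  0.3086 0.1685] open 0.0088 J7 -1.0 F [-0.2  0.  -2.1]
```

View pics/c17.png

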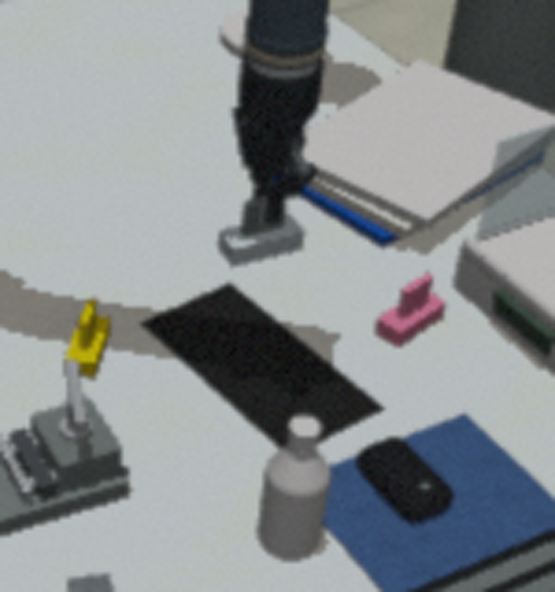

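Emit:
servo_tool([
  [[-8,2,0],-0.03,1],
  [[-32,8,0],-0.13,1],
  [[-68,16,0],-0.27,1],
  [[-105,25,0],-0.42,1],
  [[-142,33,0],-0.57,1],
  [[-180,42,0],-0.73,1],
  [[-218,51,0],-0.89,1],
  [[-255,60,0],-1.05,1],
  [[-290,68,0],-1.21,1],
  [[-322,76,0],-1.36,1],
  [[-346,81,0],-1.48,1],
  [[-359,84,0],-1.56,1],
  [[-364,86,0],-1.588,1],
  [[-364,86,0],-1.588,1],
  [[-364,86,0],-1.588,1],
  [[-364,86,0],-1.588,1],
])

```text
time_s: 31.75
eef_pos: [0.5468, -0.0605, 0.1695]
tcp_rot: [[-0.997, 0.076, 0.0], [0.076, 0.997, -0.0], [-0.0, -0.0, -1.0]]
force: [-0.3, 0.7, -1.9]
opening: 0.0089
```

```bash
python3 -c "
from h import *
go(.5460,-.0616,.032,175.6)
f=snap('scene','s15');w=world(f)
reg(w,'body',(.455,.65,-.18,.18),.044,.058)
"
```

```text
t 31.75 shift mm [  0.7  -1.2 137.5] twist rad 0.001 phi now 175.7 pos [ 0.5468 -0.0605  0.1695] open 0.0089 J7 1.12 F [-0.3  0.7 -1.9]
body 206 ctr [554.6  44.5] size [104.9  87.7] ang 83.9 zm 0.0491 pix [261. 204.]
body 261 ctr [ 542.2 -118.3] size [61.9 90.5] ang 85.5 zm 0.0498 pix [221. 216.]
```

Emit:
servo_tool([
  [[0,-1,20],0,1],
  [[0,-1,55],0,1],
  [[0,-1,92],0,1],
  [[0,-1,115],0,1],
  [[0,-1,126],0,1],
  [[0,-1,132],0,1],
  [[0,-1,135],0,1],
  [[0,-1,137],0,1],
  [[0,-1,138],0,1],
  [[0,-1,138],0,1],
  [[0,-1,138],0,1],
])

```text
time_s: 33.17
eef_pos: [0.5473, -0.0624, 0.0338]
tcp_rot: [[-0.997, 0.077, 0.001], [0.077, 0.997, -0.002], [-0.002, -0.002, -1.0]]
force: [-4.9, -1.2, 11.2]
opening: 0.0089
```

```bash
python3 -c "
from h import *
go(.5460,-.0616,.032,175.6)
"
```

```text
t 33.17 shift mm [1.4 0.7 1.7] twist rad -0.0 phi now 175.6 pos [ 0.5473 -0.0624  0.0338] open 0.0089 J7 0.97 F [-4.9 -1.2 11.2]
```

Emit:
servo_tool([
  [[0,0,-1],0,1],
  [[0,0,-1],0,0.82],
  [[0,0,-1],0,0.82],
  [[0,0,-1],0,0.82],
  [[0,0,-15],0,0.82],
  [[0,0,-45],0,0.82],
  [[0,0,-90],0,0.6],
  [[0,0,-125],0,0.3],
  [[0,0,-140],0,0.3],
  [[0,0,-140],0,0.3],
])

```text
time_s: 34.42
eef_pos: [0.5471, -0.0624, 0.1721]
tcp_rot: [[-0.997, 0.077, 0.002], [0.077, 0.997, -0.001], [-0.002, -0.001, -1.0]]
force: [-0.3, -0.2, -0.0]
opening: 0.0598
```

```bash
python3 -c "
from h import *
go(.5554,.0684,.16,162.7)
f=snap('scene','s16');w=world(f)
g=snap('top','t5')
B=(.455,.65,-.18,.18)
reg(w,'body',B,.044,.058)
cv2.imwrite('pics/c18.png',np.hstack([cv2.resize(f['image'][150:250,190:310],None,fx=4,fy=4,interpolation=2),cv2.resize(g['image'][170:270,230:320],None,fx=4,fy=4,interpolation=2)]))
"
```

```text
t 34.42 shift mm [  1.8 131.1  12.1] twist rad 0.225 phi now 175.6 pos [ 0.5471 -0.0624  0.1721] open 0.0598 J7 1.13 F [-0.3 -0.2 -0. ]
body 162 ctr [552.7  52.3] size [86.4 88.2] ang 85.8 zm 0.0498 pix [263. 204.]
body 45 ctr [551.9  -1.2] size [11.9 82.1] ang 85.6 zm 0.0486 pix [253. 206.]
body 383 ctr [545.2 -99.5] size [101.   94.9] ang 84.8 zm 0.0498 pix [226. 214.]
```

View pics/c18.png

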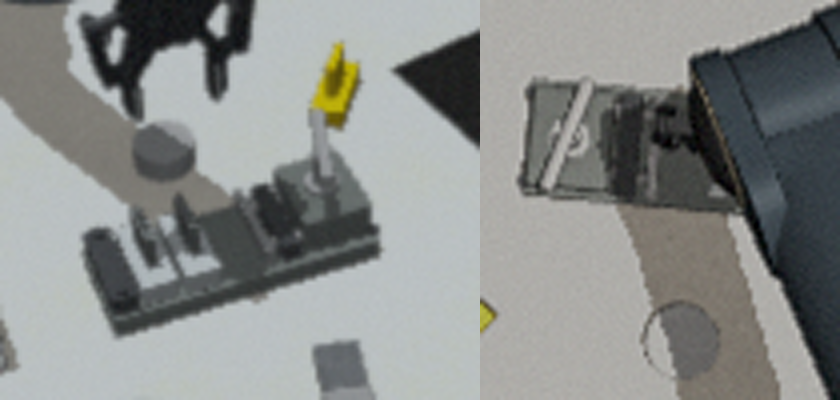

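Emit:
servo_tool([
  [[0,12,0],0.03,0.3],
  [[0,40,0],0.08,0.3],
  [[1,80,5],0.15,0.3],
  [[2,112,15],0.2,0.3],
  [[2,128,28],0.225,0.3],
  [[2,131,32],0.225,0.3],
  [[2,131,32],0.225,0.3],
])

```text
time_s: 35.4
eef_pos: [0.5542, 0.0678, 0.1384]
tcp_rot: [[-0.955, 0.297, -0.002], [0.297, 0.955, -0.0], [0.002, -0.001, -1.0]]
force: [0.4, -1.2, -0.5]
opening: 0.0599
```

```bash
python3 -c "
from h import *
go(.5555,.0684,.079,162.7)
f=snap('scene','s17');w=world(f)
g=snap('top','t6');W=world(g)
B=(.455,.65,-.18,.0)
reg(W,'topbody',B,.040,.058);reg(W,'toplug',B,.07,.1,8);reg(W,'jaw',(.455,.65,-.18,-.12),.04,.055)
cv2.imwrite('pics/c19.png',np.hstack([cv2.resize(f['image'][130:230,210:310],None,fx=4,fy=4,interpolation=2),cv2.resize(g['image'][170:270,230:320],None,fx=4,fy=4,interpolation=2)]))
"
```

```text
t 35.4 shift mm [-1.1  1.1 59.4] twist rad 0.0 phi now 162.7 pos [0.5542 0.0678 0.1384] open 0.0599 J7 0.66 F [ 0.4 -1.2 -0.5]
topbody 216 ctr [549.6 -61.3] size [34.1 79.6] ang 85.7 zm 0.0485 pix [293. 207.]
topbody 433 ctr [ 541.8 -114. ] size [61.8 89.9] ang 85.3 zm 0.0476 pix [310. 209.]
toplug 51 ctr [549.7 -60.8] size [ 9.7 43.4] ang 89.7 zm 0.086 pix [294. 206.]
toplug 52 ctr [ 545.8 -100.7] size [ 9.9 41. ] ang 85.8 zm 0.0852 pix [306. 207.]
jaw 206 ctr [ 540.3 -132.9] size [24.  89.9] ang 85.3 zm 0.0469 pix [315. 210.]
```

View pics/c19.png

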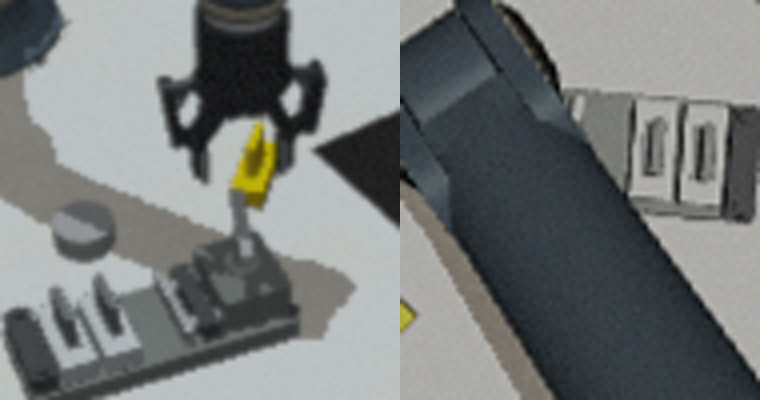

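Both stand upright, but the top view puts them about 3 mm too far along +x: lugs at x=545.8 and 549.7 against a centreline of 542.9 and 546.0. I'll correct that before clamping.

```bash
python3 -c "
from h import *
go(.5471,-.0622,.12,175.6)
g=load('t6');cv2.imwrite('pics/c20.png',cv2.resize(g['image'][180:235,270:330],None,fx=10,fy=10,interpolation=2))
W=world(g)
th=np.radians(-4.4);X=np.array([np.cos(th),np.sin(th)]);Y=np.array([-X[1],X[0]]);C=np.array([.5493,-.0178])
q=(W[...,:2]-C)@np.stack([X,Y],1)
for n,lo,hi,z0,z1 in (('fixedjaw',-.125,-.107,.042,.055),('s1',-.095,-.075,.044,.055),('s2',-.055,-.035,.044,.055),('bed',-.02,-.005,.02,.03)):
    m=(q[...,1]>lo)&(q[...,1]<hi)&(W[...,2]>z0)&(W[...,2]<z1)&(np.abs(q[...,0])<.06)
    print(n,m.sum(),(q[m][:,0].min()*1000).round(1),(q[m][:,0].max()*1000).round(1))
"
```

```text
t 35.5 shift mm [ -31.2 -125.9   19.3] twist rad -0.226 phi now 162.6 pos [0.555  0.0673 0.1392] open 0.0599 J7 0.66 F [-0.3  0.6  0.7]
fixedjaw 155 -45.1 44.8
s1 97 -36.2 42.4
s2 103 -36.1 43.4
bed 91 -24.8 47.0
```

View pics/c20.png

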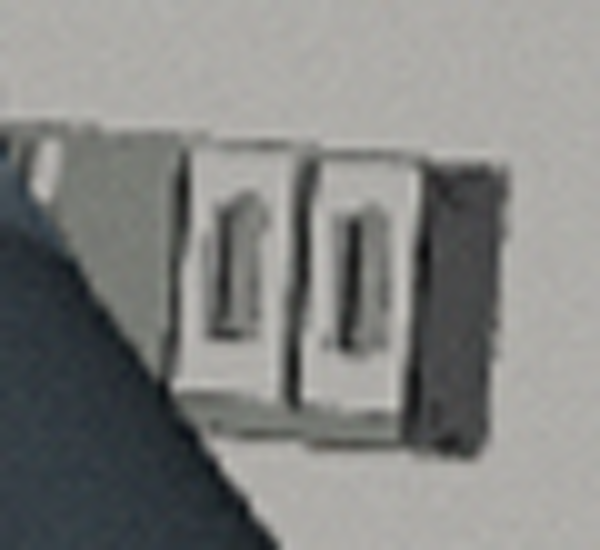

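Emit:
servo_tool([
  [[-3,-12,0],-0.02,0.5],
  [[-12,-48,0],-0.08,0.7],
  [[-22,-90,0],-0.16,0.82],
  [[-29,-117,5],-0.21,0.82],
  [[-31,-126,15],-0.226,0.82],
  [[-31,-126,19],-0.226,0.82],
  [[-31,-126,19],-0.226,0.82],
])

```text
time_s: 36.38
eef_pos: [0.5468, -0.0594, 0.1203]
tcp_rot: [[-0.997, 0.074, -0.0], [0.074, 0.997, 0.001], [0.0, 0.001, -1.0]]
force: [-0.7, 0.2, -1.1]
opening: 0.0152
```

```bash
python3 -c "
from h import *
go(.5471,-.0616,.035,175.6)
"
```

```text
t 36.38 shift mm [-0.5 -2.2 85.3] twist rad 0.003 phi now 175.8 pos [ 0.5468 -0.0594  0.1203] open 0.0152 J7 1.07 F [-0.7  0.2 -1.1]
```

Emit:
servo_tool([
  [[0,-1,0],0,0.74],
  [[0,-1,20],0,0.74],
  [[0,-1,50],0,0.74],
  [[0,-1,75],0,0.74],
  [[0,-1,85],0,0.74],
  [[0,-1,85],0,0.74],
  [[0,-1,85],0,1],
  [[0,-1,85],0,1],
  [[0,-1,85],0,1],
  [[0,-1,85],0,1],
  [[0,-1,83],0,1],
  [[0,-1,81],0,1],
  [[2,-1,81],0,1],
  [[4,-1,81],0,1],
  [[4,-1,81],0,1],
  [[4,-1,81],0,1],
  [[4,-1,83],0,1],
  [[4,-1,84.5],0,1],
  [[4,-1,84.5],0,1],
])

```text
time_s: 38.75
eef_pos: [0.5429, -0.0618, 0.036]
tcp_rot: [[-0.997, 0.076, 0.0], [0.076, 0.997, -0.0], [-0.0, -0.0, -1.0]]
force: [-1.1, -1.0, -0.4]
opening: 0.0085
```

```bash
python3 -c "
from h import *
go(.5436,-.0616,.035,175.6)
"
```

```text
t 38.75 shift mm [-0.7  0.2  1. ] twist rad 0.001 phi now 175.7 pos [ 0.5429 -0.0618  0.036 ] open 0.0085 J7 0.97 F [-1.1 -1.  -0.4]
```

Emit:
servo_tool([
  [[0,0,1],0,1],
  [[0,0,1],0,0.74],
  [[0,0,1],0,0.74],
  [[0,0,1],0,0.74],
  [[0,0,-15],0,0.74],
  [[0,0,-45],0,0.74],
  [[0,0,-70],0,0.74],
  [[-2,-15,-75],0,0.74],
  [[-3,-35,-75],0,0.74],
  [[-3,-40,-75],0,0.74],
  [[-3,-40,-75],0,0.74],
  [[-3,-40,-75],0,0.74],
])

```text
time_s: 40.25
eef_pos: [0.5426, -0.1012, 0.1105]
tcp_rot: [[-0.997, 0.075, -0.001], [0.075, 0.997, 0.001], [0.001, 0.001, -1.0]]
force: [-0.3, 0.3, -0.5]
opening: 0.0223
```

```bash
python3 -c "
from h import *
go(.5434,-.1014,.034,175.6)
"
```

```text
t 40.25 shift mm [-0.9 -0.2 76.5] twist rad 0.002 phi now 175.7 pos [ 0.5426 -0.1012  0.1105] open 0.0223 J7 1.13 F [-0.3  0.3 -0.5]
```

Emit:
servo_tool([
  [[-1,0,20],0,0.74],
  [[-1,0,50],0,0.74],
  [[-1,0,70],0,0.74],
  [[-1,0,75],0,0.74],
  [[-1,0,75],0,0.74],
  [[-1,0,75],0,1],
  [[-1,0,75],0,1],
  [[-1,0,75],0,1],
  [[-1,0,75],0,1],
  [[-1,0,73],0,1],
  [[-1,0,71],0,1],
  [[1,0,71],0,1],
  [[2,0,71],0,1],
  [[2,0,71],0,1],
  [[2,0,71],0,1],
  [[2,0,73],0,1],
  [[2,0,75],0,1],
  [[2,0,75],0,1],
])

```text
time_s: 42.5
eef_pos: [0.5408, -0.1018, 0.0368]
tcp_rot: [[-0.997, 0.076, -0.0], [0.076, 0.997, -0.001], [0.0, -0.001, -1.0]]
force: [-1.6, -1.0, 6.2]
opening: 0.0089
```

Emit:
servo_tool([
  [[0,0,0],0,0.74],
  [[0,0,0],0,0.74],
  [[0,0,0],0,0.74],
  [[0,0,-15],0,0.74],
  [[0,0,-50],0,0.74],
  [[0,0,-85],0,0.6],
  [[0,0,-105],0,0.3],
  [[0,40,-105],-0.01,0.3],
  [[0,90,-105],-0.01,0.3],
  [[0,135,-105],0.08,0.3],
  [[0,160,-105],0.18,0.3],
  [[0,170,-105],0.225,0.3],
  [[0,170,-105],0.225,0.3],
  [[0,170,-105],0.225,0.3],
])

```text
time_s: 44.25
eef_pos: [0.5536, 0.0669, 0.1408]
tcp_rot: [[-0.955, 0.297, -0.0], [0.297, 0.955, -0.001], [0.0, -0.001, -1.0]]
force: [-0.2, -0.4, -0.1]
opening: 0.0598
```

```bash
cat > cl.py <<'E'
from h import *
import sys
def cl(g):
    W=world(g)
    th=np.radians(-4.4);X=np.array([np.cos(th),np.sin(th)]);Y=np.array([-X[1],X[0]]);C=np.array([.5493,-.0178])
    q=(W[...,:2]-C)@np.stack([X,Y],1)
    for n,lo,hi,z0,z1 in (('fixedjaw',-.125,-.107,.042,.055),('s1',-.095,-.075,.044,.055),('s2',-.055,-.035,.044,.055)):
        m=(q[...,1]>lo)&(q[...,1]<hi)&(W[...,2]>z0)&(W[...,2]<z1)&(np.abs(q[...,0])<.06)
        print(n,m.sum(),(q[m][:,0].min()*1000).round(1),(q[m][:,0].max()*1000).round(1))
    reg(W,'lug',(.455,.65,-.18,.0),.07,.1,8)
    reg(W,'body',(.455,.65,-.18,.0),.04,.058,8)
    reg(W,'bar',(.48,.62,.0,.13),.1,.13,8)
if __name__=='__main__':
    go(.5555,.0684,.079,162.7)
    g=snap('top',sys.argv[1]);cl(g)
    f=snap('scene',sys.argv[1]+'s')
    cv2.imwrite('pics/c_%s.png'%sys.argv[1],np.hstack([cv2.resize(f['image'][130:230,210:310],None,fx=4,fy=4,interpolation=2),cv2.resize(g['image'][170:270,230:320],None,fx=4,fy=4,interpolation=2)]))
E
python3 cl.py t7
```

```text
t 44.25 shift mm [-1.4  2.1 61.8] twist rad 0.001 phi now 162.7 pos [0.5536 0.0669 0.1408] open 0.0598 J7 0.66 F [-0.2 -0.4 -0.1]
fixedjaw 156 -44.8 44.8
s1 98 -39.2 38.8
s2 101 -39.6 38.4
lug 48 ctr [544.9 -60.7] size [ 9.6 40.4] ang 88.6 zm 0.0859 pix [293. 207.]
lug 50 ctr [ 542.6 -100.7] size [ 9.8 41. ] ang 86.3 zm 0.085 pix [306. 208.]
body 13 ctr [581.3  -2.4] size [22.6  3.3] ang 0.8 zm 0.0466 pix [274. 196.]
body 217 ctr [545.1 -60.6] size [34.  78.4] ang 86.9 zm 0.0483 pix [292. 208.]
body 431 ctr [ 541.8 -114.2] size [61.4 89.9] ang 85.6 zm 0.0477 pix [310. 210.]
```

View pics/c_t7.png

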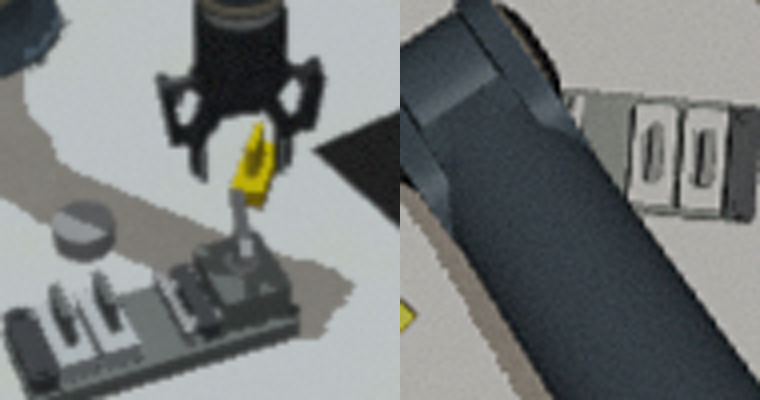

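The row is now centred, with both specimens at -39 to +39 mm. Next I'll grip the T-bar.

Emit:
servo_tool([
  [[-1,2,15],0,0.4],
  [[-1,2,40],0,0.5],
  [[-1,2,56],0,0.55],
  [[-1,2,61],0,0.6],
  [[-1,2,61],0,0.6],
  [[-1,2,61],0,1],
  [[-1,2,61],0,1],
  [[-1,2,61],0,1],
  [[-1,2,61],0,1],
  [[-1,2,61],0,1],
], force=70)

```text
time_s: 45.6
eef_pos: [0.5551, 0.0672, 0.0808]
tcp_rot: [[-0.955, 0.297, -0.001], [0.297, 0.955, -0.004], [-0.001, -0.004, -1.0]]
force: [-2.4, -3.8, 5.3]
opening: 0.0095
```

```bash
python3 -c "
from h import *
go(.5555,.0684,.079,162.7);print(env.state()['torque'])
f=snap('scene','s20')
cv2.imwrite('pics/c21.png',cv2.resize(f['image'][130:230,220:320],None,fx=5.5,fy=5.5,interpolation=2))
"
```

```text
t 45.6 shift mm [-0.1  1.3  1.8] twist rad -0.0 phi now 162.7 pos [0.5551 0.0672 0.0808] open 0.0095 J7 0.59 F [-2.4 -3.8  5.3]
[-0.99101689  0.65820277 -0.01617247]
```

View pics/c21.png

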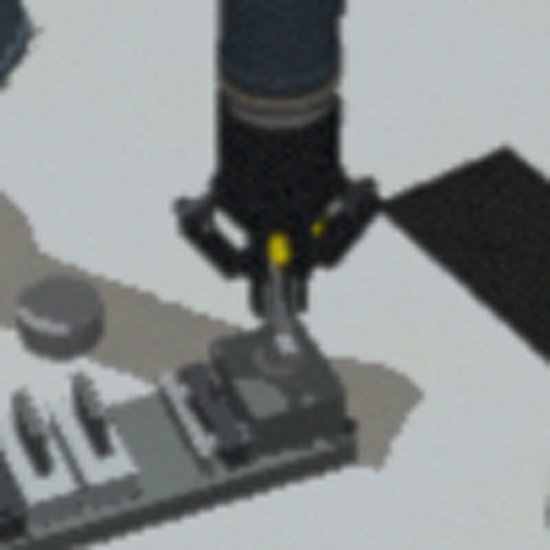

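Emit:
servo_tool([
  [[0,0,0],0.08,1],
  [[0,0,0],0.2,1],
  [[0,0,0],0.35,1],
  [[0,0,0],0.5,1],
  [[0,0,0],0.6,1],
  [[0,0,0],0.6,1],
])

```text
time_s: 46.4
eef_pos: [0.555, 0.0671, 0.0809]
tcp_rot: [[-0.62, 0.784, -0.001], [0.784, 0.62, -0.005], [-0.003, -0.003, -1.0]]
force: [-2.4, -5.3, 4.9]
opening: 0.0095
```

```bash
python3 -c "
from h import *
go(.5555,.0684,.079,162.7);print(env.state()['torque'])
g=snap('top','t8');cl=__import__('cl').cl;cl(g)
f=snap('scene','s21')
cv2.imwrite('pics/c22.png',cv2.resize(f['image'][130:230,220:320],None,fx=5.5,fy=5.5,interpolation=2))
"
```

```text
t 46.4 shift mm [0.8 1.2 1.8] twist rad -0.6 phi now 128.3 pos [0.555  0.0671 0.0809] open 0.0095 J7 0.08 F [-2.4 -5.3  4.9]
[-1.13603233  0.63552274 -0.01970031]
fixedjaw 160 -45.2 44.8
s1 96 -39.2 39.1
s2 104 -39.6 38.6
lug 49 ctr [545.  -60.9] size [ 9.5 40.4] ang 88.9 zm 0.0852 pix [293. 207.]
lug 53 ctr [ 542.5 -100.5] size [10.1 41. ] ang 85.5 zm 0.0844 pix [306. 209.]
body 35 ctr [568.6  -4.6] size [ 9.  41.6] ang 85.8 zm 0.0464 pix [275. 200.]
body 214 ctr [545.2 -60.7] size [33.6 79.1] ang 85.6 zm 0.0486 pix [293. 208.]
body 428 ctr [ 541.7 -114.2] size [61.7 90. ] ang 85.5 zm 0.0478 pix [310. 210.]
```

View pics/c22.png

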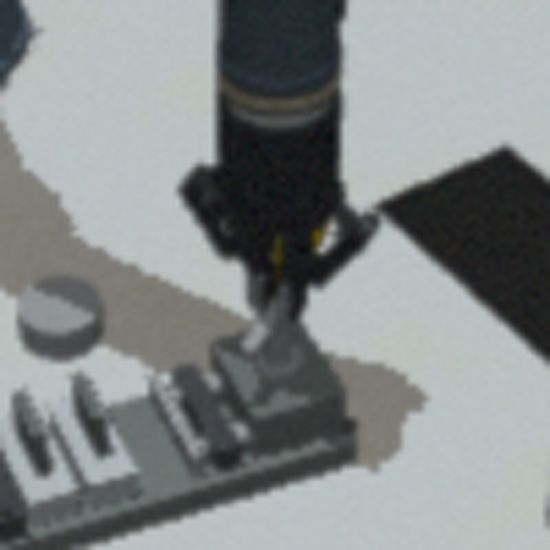

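Emit:
servo_tool([
  [[0,0,0],0.1,1],
  [[0,0,0],0.25,1],
  [[0,0,0],0.4,1],
  [[0,0,0],0.55,1],
  [[0,0,0],0.7,1],
  [[0,0,0],0.85,1],
  [[0,0,0],1.0,1],
  [[0,0,0],1.15,1],
  [[0,0,0],1.3,1],
  [[0,0,0],1.45,1],
  [[0,0,0],1.6,1],
  [[0,0,0],1.75,1],
  [[0,0,0],1.9,1],
  [[0,0,0],2.05,1],
  [[0,0,0],2.2,1],
  [[0,0,0],2.3,1],
  [[0,0,0],2.3,1],
])

```text
time_s: 48.62
eef_pos: [0.5547, 0.0674, 0.0808]
tcp_rot: [[0.998, -0.06, -0.001], [-0.06, -0.998, -0.003], [-0.001, 0.003, -1.0]]
force: [-3.2, -5.5, 5.8]
opening: 0.0094
```

```bash
python3 -c "
from h import *
go(.5555,.0684,.14,162.7);print(env.state()['torque'])
g=snap('top','t9');cl=__import__('cl').cl;cl(g)
f=snap('scene','s22')
cv2.imwrite('pics/c23.png',cv2.resize(f['image'][130:230,220:320],None,fx=5.5,fy=5.5,interpolation=2))
"
```

```text
t 48.62 shift mm [  0.7  -0.9 -59.2] twist rad -2.9 phi now -3.4 pos [0.5547 0.0674 0.0808] open 0.0094 J7 -1.91 F [-3.2 -5.5  5.8]
[-0.94083548  0.6960402  -0.06658889]
fixedjaw 157 -45.1 44.6
s1 96 -38.9 39.0
s2 101 -39.6 38.3
lug 49 ctr [545.  -60.8] size [40.3  9.5] ang 0.2 zm 0.0849 pix [293. 207.]
lug 52 ctr [ 542.6 -100.5] size [ 9.8 40.6] ang 85.3 zm 0.0841 pix [306. 208.]
body 205 ctr [548.  -17.2] size [83.  32.2] ang 0.6 zm 0.0463 pix [278. 206.]
body 217 ctr [545.4 -60.5] size [34.5 78.2] ang 88.1 zm 0.0483 pix [292. 208.]
body 429 ctr [ 541.5 -114.2] size [61.4 89.7] ang 85.8 zm 0.0476 pix [310. 210.]
```

View pics/c23.png

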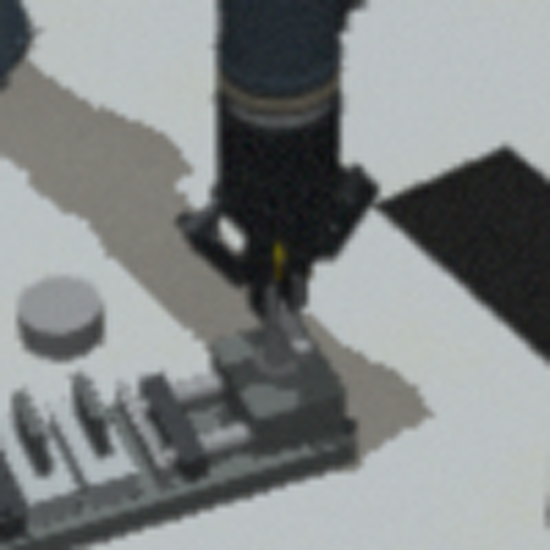

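Emit:
servo_tool([
  [[0,0,0],0,0.5],
  [[0,0,0],0,0.5],
  [[0,0,-15],0,0.5],
  [[0,0,-40],0,0.5],
  [[0,0,-50],-0.1,0.5],
  [[0,0,-50],-0.28,0.5],
  [[0,0,-50],-0.46,0.5],
  [[0,0,-50],-0.64,0.5],
  [[0,0,-50],-0.82,0.5],
  [[0,0,-50],-1.0,0.5],
  [[0,0,-50],-1.18,0.5],
  [[0,0,-50],-1.36,0.5],
  [[0,0,-50],-1.54,0.5],
  [[0,0,-50],-1.72,0.5],
  [[0,0,-50],-1.9,0.5],
  [[0,0,-50],-2.08,0.5],
  [[0,0,-50],-2.26,0.5],
  [[0,0,-50],-2.44,0.5],
  [[0,0,-50],-2.62,0.5],
  [[0,0,-50],-2.7,0.5],
])

```text
time_s: 51.22
eef_pos: [0.5558, 0.0695, 0.131]
tcp_rot: [[-0.879, 0.477, 0.001], [0.477, 0.879, -0.0], [-0.001, 0.001, -1.0]]
force: [-0.5, 0.6, -0.1]
opening: 0.0429
```

Emit:
servo_tool([
  [[0,0,0],-0.15,0.5],
  [[0,0,0],-0.33,0.5],
  [[0,0,0],-0.44,0.5],
  [[0,0,0],-0.44,0.5],
])

```text
time_s: 51.72
eef_pos: [0.5557, 0.0694, 0.1308]
tcp_rot: [[-0.998, 0.062, 0.001], [0.062, 0.998, 0.0], [-0.001, 0.0, -1.0]]
force: [-0.4, 0.3, 0.3]
opening: 0.0426
```

```bash
python3 -c "
from h import *
go(.5549,.0680,.080,176.6)
f=snap('scene','s23')
w=world(f);reg(w,'bar',(.48,.62,.0,.13),.113,.125,8)
"
```

```text
t 51.73 shift mm [ 0.8 -1.5 50.8] twist rad -0.003 phi now 176.4 pos [0.5557 0.0694 0.1308] open 0.0426 J7 0.91 F [-0.4  0.3  0.3]
bar 65 ctr [558.9  63.8] size [12.1 86.1] ang 85.8 zm 0.119 pix [270. 187.]
```

Emit:
servo_tool([
  [[0,-1,15],0,0.5],
  [[0,-1,38],0,0.5],
  [[0,-1,50],0,0.55],
  [[0,-1,50],0,1],
  [[0,-1,50],0,1],
  [[0,-1,50],0,1],
  [[0,-1,50],0,1],
  [[0,-1,50],0,1],
])

```text
time_s: 52.78
eef_pos: [0.555, 0.0674, 0.0799]
tcp_rot: [[-0.998, 0.062, -0.001], [0.062, 0.998, -0.002], [0.001, -0.002, -1.0]]
force: [-2.0, -4.4, -1.0]
opening: 0.0099
```

Emit:
servo_tool([
  [[0,0,0],0.1,1],
  [[0,0,0],0.25,1],
  [[0,0,0],0.4,1],
  [[0,0,0],0.55,1],
  [[0,0,0],0.7,1],
  [[0,0,0],0.85,1],
  [[0,0,0],1.0,1],
  [[0,0,0],1.15,1],
  [[0,0,0],1.3,1],
  [[0,0,0],1.4,1],
  [[0,0,0],1.4,1],
])

```text
time_s: 54.15
eef_pos: [0.5549, 0.0673, 0.0799]
tcp_rot: [[-0.11, 0.994, -0.0], [0.994, 0.11, -0.002], [-0.002, -0.001, -1.0]]
force: [-2.0, -5.8, -1.7]
opening: 0.0098
```

```bash
cat > ck.py <<'E'
from h import *
import sys
go(.5549,.0680,.080,176.6);print(env.state()['torque'])
f=snap('scene',sys.argv[1]);w=world(f)
g=snap('top',sys.argv[1]+'t');cl=__import__('cl').cl;cl(g)
cv2.imwrite('pics/c_%s.png'%sys.argv[1],cv2.resize(f['image'][130:230,200:320],None,fx=5.5,fy=5.5,interpolation=2))
E
python3 ck.py s24
```

```text
t 54.15 shift mm [ 0.7  0.  -0.1] twist rad -1.401 phi now 96.3 pos [0.5549 0.0673 0.0799] open 0.0098 J7 -0.34 F [-2.  -5.8 -1.7]
[-1.10209033  0.2420209  -0.03604635]
fixedjaw 156 -45.1 44.7
s1 97 -39.2 39.0
s2 101 -39.6 38.8
lug 48 ctr [545. -61.] size [ 9.6 40.3] ang 89.1 zm 0.0852 pix [294. 208.]
lug 51 ctr [ 542.6 -100.5] size [ 9.9 40.8] ang 85.9 zm 0.0854 pix [306. 208.]
body 463 ctr [547.7 -38.5] size [79.9 82.6] ang 85.7 zm 0.047 pix [287. 207.]
body 434 ctr [ 541.7 -114.3] size [61.6 89.9] ang 85.6 zm 0.0476 pix [310. 210.]
```

View pics/c_s24.png

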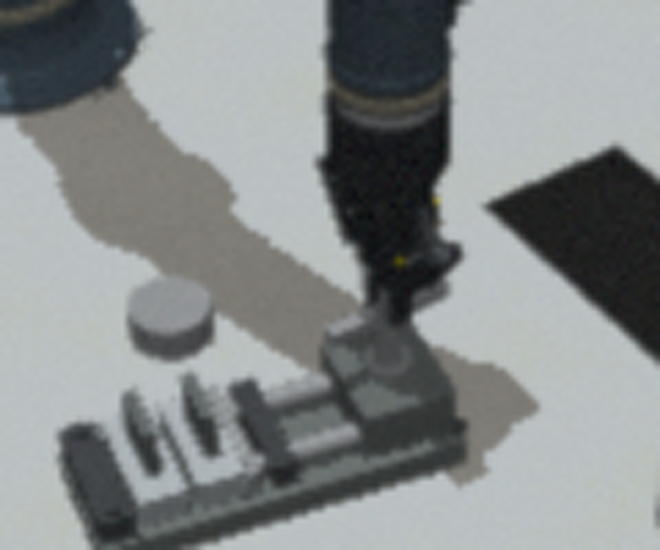

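Emit:
servo_tool([
  [[0,0,0],0.05,1],
  [[0,0,0],0.15,1],
  [[0,0,0],0.25,1],
  [[0,0,0],0.35,1],
  [[0,0,0],0.45,1],
  [[0,0,0],0.55,1],
  [[0,0,0],0.65,1],
])

```text
time_s: 55.12
eef_pos: [0.5549, 0.0672, 0.0799]
tcp_rot: [[0.515, 0.857, -0.0], [0.857, -0.515, -0.002], [-0.002, 0.001, -1.0]]
force: [-1.9, -6.1, -0.9]
opening: 0.01
```

```bash
python3 ck.py s25
```

```text
t 55.12 shift mm [ 0.7 -0.4 -0.1] twist rad -2.053 phi now 59.0 pos [0.5549 0.0672 0.0799] open 0.01 J7 -0.91 F [-1.9 -6.1 -0.9]
[-1.18587193  0.31545747  0.21030339]
fixedjaw 159 -45.1 44.6
s1 99 -39.3 38.8
s2 110 -39.7 38.8
lug 49 ctr [545.  -67.1] size [ 9.6 40.5] ang 89.1 zm 0.0857 pix [296. 208.]
lug 51 ctr [ 542.6 -100.8] size [ 9.9 40.4] ang 89.8 zm 0.085 pix [306. 208.]
body 920 ctr [544.3 -71.9] size [146.6  89.7] ang 86.2 zm 0.0472 pix [298. 208.]
```

View pics/c_s25.png

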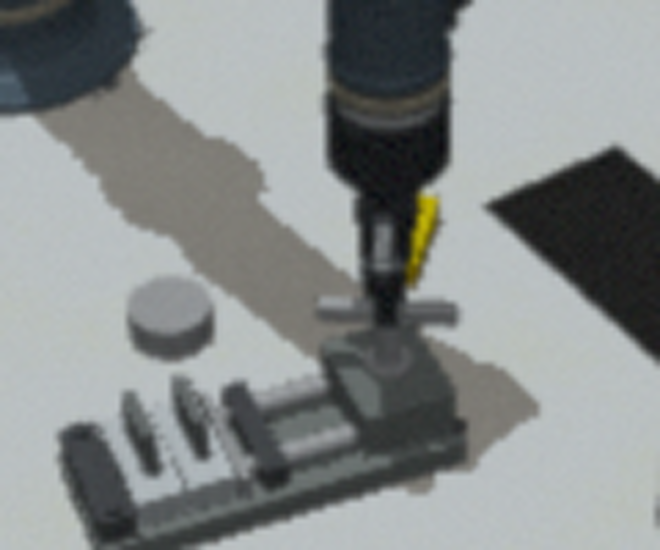

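Emit:
servo_tool([
  [[0,0,0],0.08,1],
  [[0,0,0],0.16,1],
  [[0,0,0],0.24,1],
  [[0,0,0],0.32,1],
])

```text
time_s: 55.72
eef_pos: [0.5549, 0.0672, 0.0799]
tcp_rot: [[0.758, 0.652, -0.0], [0.652, -0.758, -0.002], [-0.002, 0.001, -1.0]]
force: [-2.8, -5.9, 0.9]
opening: 0.01
```

```bash
python3 ck.py s26
```

```text
t 55.73 shift mm [ 0.5 -0.6 -0.1] twist rad -2.372 phi now 40.7 pos [0.5549 0.0672 0.0799] open 0.01 J7 -1.19 F [-2.8 -5.9  0.9]
[-1.23898308  0.39839785  0.26225643]
fixedjaw 160 -44.9 44.9
s1 97 -40.7 38.9
s2 119 -39.6 38.6
lug 48 ctr [545.2 -69.9] size [ 9.6 41. ] ang 85.5 zm 0.0845 pix [296. 207.]
lug 52 ctr [ 542.7 -103.9] size [10.4 40.9] ang 84.9 zm 0.085 pix [307. 208.]
body 922 ctr [544.6 -71.8] size [146.5  89.9] ang 86.0 zm 0.0472 pix [299. 209.]
```

Emit:
servo_tool([
  [[0,0,0],0.06,1],
  [[0,0,0],0.12,1],
])

```text
time_s: 56.08
eef_pos: [0.5549, 0.0672, 0.0799]
tcp_rot: [[0.83, 0.557, -0.0], [0.557, -0.83, -0.002], [-0.002, 0.002, -1.0]]
force: [-0.4, -5.0, -0.7]
opening: 0.0098
```

```bash
python3 ck.py s27
```

```text
t 56.08 shift mm [ 0.5 -0.6 -0.1] twist rad -2.491 phi now 33.9 pos [0.5549 0.0672 0.0799] open 0.0098 J7 -1.29 F [-0.4 -5.  -0.7]
[-1.22125271  0.38396059  0.37080546]
fixedjaw 156 -45.2 44.0
s1 99 -39.2 39.0
s2 123 -39.6 38.3
lug 48 ctr [545.2 -69.9] size [ 9.8 40.5] ang 89.7 zm 0.0861 pix [296. 207.]
lug 50 ctr [ 542.6 -103.8] size [ 9.7 40.4] ang 88.7 zm 0.0857 pix [307. 208.]
body 915 ctr [543.1 -72.5] size [146.6  90. ] ang 87.4 zm 0.0474 pix [299. 209.]
```

The row stopped moving and the torque rose from 0.21 to 0.37 N m, so the pad is compressing. I'll turn a little further.

Emit:
servo_tool([
  [[0,0,0],0.06,1],
  [[0,0,0],0.12,1],
  [[0,0,0],0.17,1],
])

```text
time_s: 56.55
eef_pos: [0.5549, 0.0672, 0.0799]
tcp_rot: [[0.912, 0.41, -0.0], [0.41, -0.912, -0.002], [-0.001, 0.002, -1.0]]
force: [-1.9, -5.7, -0.2]
opening: 0.0099
```

```bash
python3 ck.py s28
```

```text
t 56.55 shift mm [ 0.4 -0.7 -0.1] twist rad -2.66 phi now 24.2 pos [0.5549 0.0672 0.0799] open 0.0099 J7 -1.44 F [-1.9 -5.7 -0.2]
[-1.24989365  0.40667654  0.46075002]
fixedjaw 153 -45.1 44.9
s1 98 -39.2 38.7
s2 122 -39.6 38.7
lug 49 ctr [544.  -69.9] size [ 9.5 43.1] ang 88.3 zm 0.0852 pix [296. 208.]
lug 51 ctr [ 542.5 -103.8] size [ 9.9 40.6] ang 85.4 zm 0.0848 pix [307. 209.]
body 917 ctr [543.2 -72.5] size [146.6  89.9] ang 87.2 zm 0.0473 pix [299. 209.]
```

View pics/c_s28.png

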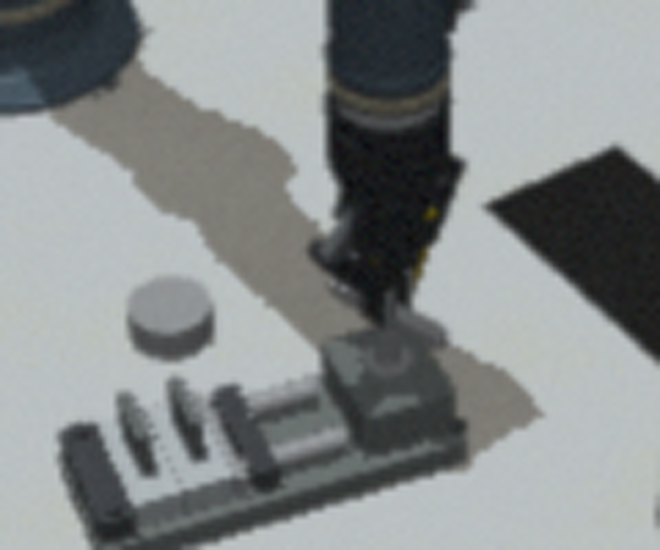

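The torque reads 0.46 N m, which matches about 4 mm of compression by the given stiffness. I'll release and back off.

Emit:
servo_tool([
  [[0,0,0],0.17,1],
  [[0,0,0],0.17,1],
  [[0,0,0],0.17,0.5],
  [[0,0,0],0.17,0.5],
  [[0,0,0],0.17,0.5],
  [[0,0,-20],0.17,0.4],
  [[0,0,-60],0.17,0.3],
  [[0,0,-110],0.17,0],
  [[0,0,-140],0.17,0],
])

```text
time_s: 57.78
eef_pos: [0.5563, 0.0692, 0.2229]
tcp_rot: [[0.969, 0.249, 0.004], [0.249, -0.969, 0.001], [0.004, -0.0, -1.0]]
force: [1.0, 0.5, 0.2]
opening: 0.0852
```

```bash
python3 -c "
from h import *
go(.42,.25,.24,0)"
```

```text
t 57.77 shift mm [ -87.  -209.1  -17.5] twist rad 0.251 phi now 14.4 pos [0.5563 0.0692 0.2229] open 0.0852 J7 -1.56 F [1.  0.5 0.2]
```

I repeated the 0.17 rad shift in that call, so the handle turned another 0.17 rad while gripped, to roughly 5.7 mm compression. That is below the 7.5 mm stop. I'll move clear and check the result.

Emit:
servo_tool([
  [[-8,-20,-5],0,0],
  [[-25,-60,-10],0,0],
  [[-45,-108,-15],0,0],
  [[-65,-155,-17],0,0],
  [[-80,-190,-17],0,0],
  [[-87,-209,-17],0,0],
  [[-87,-209,-17],0,0],
  [[-87,-209,-17],0,0],
  [[-87,-209,-17],0,0],
])

```text
time_s: 58.9
eef_pos: [0.4195, 0.2482, 0.2365]
tcp_rot: [[0.969, 0.246, -0.0], [0.246, -0.969, -0.001], [-0.0, 0.0, -1.0]]
force: [-0.5, 0.3, -0.2]
opening: 0.0852
```

```bash
python3 -c "
from h import *
from cl import cl
go(.5,0,.2)
f=snap('scene','s30');g=snap('top','t30');cl(g)
W=world(g);reg(W,'all',(.455,.65,-.18,.18),.09,.13)
reg(W,'allbase',(.455,.65,-.18,.18),.012,.075)
reg(W,'jaw',(.455,.65,-.18,.05),.04,.055)
cv2.imwrite('pics/c30.png',np.hstack([cv2.resize(f['image'][150:250,190:310],None,fx=3.3,fy=3.3,interpolation=2),cv2.resize(g['image'][170:270,230:330],None,fx=3.3,fy=3.3,interpolation=2)]))
"
```

```text
t 58.9 shift mm [ 16.9 260.4  36.6] twist rad 0.0 phi now 14.3 pos [0.4195 0.2482 0.2365] open 0.0852 J7 -1.99 F [-0.5  0.3 -0.2]
fixedjaw 157 -45.1 44.9
s1 99 -40.7 39.0
s2 119 -39.5 38.7
lug 49 ctr [545.2 -69.9] size [ 9.7 40.5] ang 88.4 zm 0.0854 pix [296. 207.]
lug 51 ctr [ 542.8 -103.9] size [ 9.8 41.1] ang 85.4 zm 0.0854 pix [307. 208.]
body 918 ctr [544.8 -71.7] size [146.5  90. ] ang 85.9 zm 0.0472 pix [299. 209.]
bar 124 ctr [555.9  68.4] size [89.2 16.3] ang 29.2 zm 0.1175 pix [251. 203.]
all 124 ctr [555.9  68.4] size [89.2 16.3] ang 29.2 zm 0.1175 pix [251. 203.]
allbase 2068 ctr [549.2 -18. ] size [255.1  95. ] ang 85.6 zm 0.0438 pix [281. 207.]
jaw 984 ctr [545.7 -59. ] size [172.  90.] ang 85.9 zm 0.0469 pix [297. 208.]
```

View pics/c30.png

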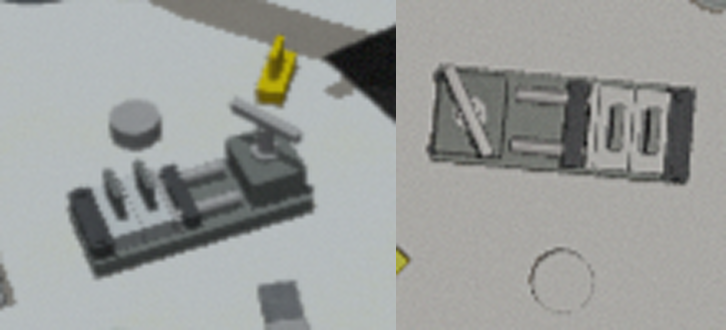

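View pics/t30.png

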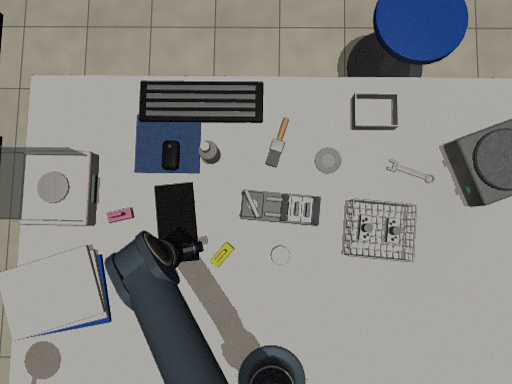

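Emit:
servo_tool([
  [[0,0,0],0,0],
  [[0,0,0],0,0],
  [[0,0,0],0,0],
  [[0,0,0],0,0],
  [[0,0,0],0,0],
  [[0,0,0],0,0],
  [[0,0,0],0,0],
  [[0,0,0],0,0],
  [[0,0,0],0,0],
  [[0,0,0],0,0],
  [[0,0,0],0,0],
  [[0,0,0],0,0],
])

```text
time_s: 60.5
eef_pos: [0.4191, 0.2493, 0.2369]
tcp_rot: [[0.969, 0.248, 0.0], [0.248, -0.969, -0.0], [0.0, 0.0, -1.0]]
force: [-0.0, -1.5, 0.5]
opening: 0.0852
```

```bash
python3 -c "
from h import *
for k in range(3):
    W=world(snap('top','t31%d'%k))
    m=(np.abs(W[...,0]-.5555)<.05)&(np.abs(W[...,1]-.0684)<.05)&(W[...,2]>.1)&(W[...,2]<.13)
    P=W[m][:,:2];v=np.linalg.svd(P-P.mean(0))[2][0];print(np.degrees(np.arctan2(v[1],v[0])))
W=world(load('t30'));m=(np.abs(W[...,0]-.5555)<.05)&(np.abs(W[...,1]-.0684)<.05)&(W[...,2]>.1)&(W[...,2]<.13)
P=W[m][:,:2];v=np.linalg.svd(P-P.mean(0))[2][0];print('t30',np.degrees(np.arctan2(v[1],v[0])))
W=world(load('t3'));m=(np.abs(W[...,0]-.5555)<.05)&(np.abs(W[...,1]-.0684)<.05)&(W[...,2]>.1)&(W[...,2]<.13)
P=W[m][:,:2];v=np.linalg.svd(P-P.mean(0))[2][0];print('t3',np.degrees(np.arctan2(v[1],v[0])))
"
```

```text
-155.03328050047696
-154.90047493150857
-154.80043761343853
t30 -154.88981040947135
t3 159.24764597418738
```

```bash
python3 -c "
from h import *
print(env.hand_in())"
```

```text
the job is handed in; nothing more can be done
None
```

The changeover is done and handed in at about 61 s. Two finished specimens stand in the wire basket. The two new ones stand upright against the fixed jaw and are clamped; each kind had only two present.

**Last checks**
- **Centring:** both new specimens reach from about -39 to +39 mm (within 2 mm) across the jaw width. They first stood about 3 mm off, so I lifted and shifted each one before clamping.
- **Clamping:** the handle torque rose from 0.21 to 0.46 N m as the row was squeezed. After I let go, the bar's angle was steady over 1.6 s. From that angle I estimate 3.0 to 3.7 mm of pad compression, above the 2.5 mm needed; I could not measure the compression directly.
- **Surroundings:** the last top view shows the other things on the bench where they were.

**What disagreed or went wrong**
- The first grasp closed on air, because the fingertips stood about 35 mm higher than the reported tool point implied. I worked with that offset from then on.
- The scene camera read positions about 4 to 5 mm off the top camera, so I relied on the top camera.
- I repeated a 0.17 rad turn by mistake while still gripping the handle. The pad briefly went to about 5.7 mm, below its 7.5 mm stop, and the screw crept back on release.

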